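# Hang-ready: change the icon in the tab frame and frame the new icons

## Robot

A 6-joint arm with a two-finger parallel gripper is mounted at the origin on the work surface. World frame = base frame: x ahead of the robot, y to its left, z up, the work surface at z = 0. Lengths are in m, angles in rad, forces in N, time in s.
With the tool pointing down it reaches from about 0.35 to 1 m from the base axis. Payload 7.1 kg.
Tool frame: the origin (TCP) lies midway between the tips of the shut fingers; the grasp point (between the pads) lies 19 mm behind it; z points along the fingers, y is the line along which they close (so a half turn about z gives the same grasp; the last joint's range is limited). The gripper opens to 85 mm and grips with 20 to 120 N. Pads are 22 mm wide; open, the fingers measure 114 mm over their backs; the gripper's body (76 mm by 85 mm) begins 54 mm behind the grasp point. The pads swing forward as they close: fully open they stand 13 mm farther back than shut.
Start: joints at [-1.233, 0.423, 1.63, -0, 1.089, -0.019], TCP at [0.218, -0.586, 0.231] pointing down, gripper open.
Joint ranges: [-3, 3], [-0.9, 2.11], [0.09, 2.58], [-1.31, 4.45], [0.11, 2.69], [-2.54, 2.54]. Speed limits (rad/s): [2.39, 2.39, 3.01, 3.14, 3.14, 3.14].

## Interface

Orientations are given as [roll, pitch, yaw] about the fixed x, y, z axes, in that order (R = Rz(yaw) Ry(pitch) Rx(roll)).
In Python, from plant import readout, imaging, close_job gives the robot as it stands.
- The arm moves only by the tool step_arm, never from a script. Its arguments are lists of equal length, an entry for each row: "translation": the shift along the tool's x, y, z in mm, a list of three; "rotation": the turn, a rotation vector about the tool's x, y, z in degrees, a list of three; "jaw": the finger opening in mm, from 0 to 85.4. In form: {"translation": [[tx, ty, tz], ...], "rotation": [[ax, ay, az], ...], "jaw": [jaw, ...]}. A call has 1 to 10 rows; each row shifts and turns the commanded pose from where the row before left it, along the tool's axes as they then stand; what a row does not reach is not made up. A row lasts 1/12 s, in which the tool goes at most 41.7 mm and 7.16 degrees, less where a joint would pass 70% of its speed; a pose out of reach is approached as far as the arm can. A call with a gripper value outside its range is refused whole. The fingers move at their own pace and stop on an object; "squeeze" is the grip in N (left out, the last holds). Time passes only in rows, so rows that do not move let the fingers close. It gives the time, the measured TCP pose, the force, the opening and the grip force at its end, in the units of the state.
- readout.sense(): the state, without advancing time (a new reading comes with each control period).
- imaging.camera(name): name is "scene" or "top" or "wrist"; returns a dict with "img" (384x512x3 uint8, blue, green, red), "K" (3x3 intrinsics, pixels), "eye" and "orientation" of the camera in the world. Camera axes: x right, y down, z forward; pixel columns grow to the right and rows downward; lengths in m; the calibration is good to about 2 mm. A picture is of the moment at which its call begins. There is no depth.
- close_job(): hands the job in; it is judged then, once.
The state is a dict: "t": time; "q": joint angles; "qd": joint speeds; "joint_efforts": joint torques, N m; "tool_pos": TCP position; "orientation": TCP orientation; "force": force on the tool from outside, world axes, zero at the start; "torque": the same for the moment, N m; "opening": finger opening in m; "finger_force": force on a finger pad.
Only numpy, scipy, OpenCV 4.12 (cv2) and the standard library are available. Lean on these libraries where they do the work, as an engineer would, in place of code of your own. Each camera call takes 0.05 s, during which the arm holds its last target. There are 200 camera calls.

## Task

Frame the new icons for the exhibition: turn the steel tab on the rectangular frame aside, lift last term's icon out and lay it in the felt-lined tray, then lay the new rectangular icon in that frame and turn the tab straight back in over it. Lay the arched and the round icon, face down like the others, in the frames of their shape, so that every icon lies flat on the ledge inside its frame. Set the icons down without dropping them, and leave the water glass standing where it is.

Things in the scene. Friction and masses are not known exactly. Their poses are not given: they have to be found in the camera images.
- icon_old: Last term's icon, 110 (x) by 80 (y) mm, 0.1 kg, at the start in the rectangular frame on its ledge, its back 2 mm below the rail's top, held by the tab. Face down: bare wood back up, 15 mm thick; across its middle runs a grip batten, 12 mm wide (x), 68 mm long (y), top 29 mm above the underside, over the centre of mass. Origin: centre of the underside.
- icon_rect: New rectangular icon, 110 (x) by 80 (y) mm, 0.1 kg, loose on the table. Face down: bare wood back up, 15 mm thick; across its middle runs a grip batten, 12 mm wide (x), 68 mm long (y), top 29 mm above the underside, over the centre of mass. Origin: centre of the underside.
- icon_arch: New arched icon, loose on the table, 0.09 kg: 76 mm wide (y), 98 mm tall (x), half-round top towards its +x. Face down: bare wood back up, 15 mm thick; across its middle runs a grip batten, 12 mm wide (x), 64 mm long (y), top 29 mm above the underside, over the centre of mass. Origin: underside, below the batten's middle, 45 mm from the foot, 53 mm from the crown.
- icon_round: New round icon, disc of 80 mm diameter, 0.07 kg, loose on the table. Face down: bare wood back up, 15 mm thick; across its middle runs a grip batten, 12 mm wide (x), 68 mm long (y), top 29 mm above the underside, over the centre of mass. Origin: centre of the underside.
- frame_rect: Dark wooden frame lying face down, fixed; rail 14 mm wide, 24 mm high; inside, the icon lies on a ledge 18 mm wide, 7 mm above the table, with 8 mm play all round. 154 (x) by 124 (y) mm outside. Origin: its centre, on the table. Steel tab on the middle of its -x rail: pivot 70 mm from the origin towards -x, 14 mm wide, 25.5 to 35.5 mm above the table, tip 36 mm from the pivot, tail 8 mm.
- frame_arch: Dark wooden frame lying face down, fixed; rail 14 mm wide, 24 mm high; inside, the icon lies on a ledge 18 mm wide, 7 mm above the table, with 8 mm play all round. Arched like its icon, round top (inside radius 46 mm) towards +x; the icon fits only that way round. Origin: on the table, below where the centred icon's origin belongs (53 mm from the inner foot, 61 mm from the inner crown).
- frame_round: Dark wooden frame lying face down, fixed; rail 14 mm wide, 24 mm high; inside, the icon lies on a ledge 18 mm wide, 7 mm above the table, with 8 mm play all round. Round, 124 mm diameter outside. Origin: its centre, on the table. The icon may lie at any turn.
- tray: Storage tray for last term's icon: shallow plywood tray, fixed, 140 (x) by 110 (y) mm outside, 130 by 100 mm inside, walls 16 mm high, grey felt floor 5 to 6 mm above the table. Origin: its centre, on the table. The icon lies along the tray, either way round.
- tab (a joint): Angle (rad) of the steel turn tab: 0 = straight in over the icon (along the frame's +x); grows counterclockwise seen from above; at 1.57 it lies along the rail (towards the frame's +y), clear of the icon; stop at 1.7. It stays where it is left (stiff pivot, 0.03 N m); pinch it across its 14 mm width from above, or push it.
- glass: Drinking glass for water, 62 mm diameter at the rim, 85 mm high, standing among the things. Not to be moved. Origin: centre of its underside.
Not all that is in view belongs to the job. Leave any purple look-alike of the icon_arch alone.

How it is judged:
By the outcome, as a careful person would: the job done as asked, in the order asked, and still so for the second after the job is handed in, with the robot touching nothing.
It also fails if it takes over 120 s, if anything falls off the work surface, if the arm or the gripper's body presses on something with over 40 N, if the wrist force passes 120 N, or if a joint passes its speed limit or range.

## Working session

There is one attempt and no reset: what is moved stays moved. The work goes in short steps, Python scripts to look and compute and a tool call to move; the robot and the scene stay as the last step left them, time stands still between calls to the robot, and variables do not carry over. Pictures are saved under pics/ and viewed, at most 14 in all, crops included, and the job is handed in when it is done.

Besides the shell and the picture viewer there is one more tool, called after "Emit:" by a JSON object that holds its "fn" and its "kwargs". step_arm: Moves the arm, as the interface text tells. Its arguments: {"type":"object","properties":{"translation":{"type":"array","items":{"type":"array","items":{"type":"number"}}},"rotation":{"type":"array","items":{"type":"array","items":{"type":"number"}}},"jaw":{"type":"array","items":{"type":"number"}},"squeeze":{"type":"number"}},"required":["translation","rotation","jaw"]}

```bash
mkdir -p pics; ls; python3 - <<'E'
from plant import readout, imaging
import cv2
s=readout.sense(); print(s['t'],s['tool_pos'],s['orientation'])
for n in("top","scene"):
    c=imaging.camera(n); cv2.imwrite(f'pics/{n}0.png',c['img']); print(n,c['K'],c['eye'],c['orientation'])
    if n=="top": cv2.imwrite('pics/top0b.png',cv2.resize(c['img'],(800,600),interpolation=cv2.INTER_CUBIC))
E
```

```text
pics
0.0 [ 0.21816652 -0.58511648  0.23055488] [-3.14008137e+00 -6.15203659e-05  3.56805316e-01]
top [[382.07189276   0.         254.49494237]
 [  0.         382.07189276 190.41053184]
 [  0.           0.           1.        ]] [ 0.42901798 -0.02070172  1.24271973] [-3.02710905  0.02018432 -1.54206726]
scene [[351.01135614   0.         254.00921764]
 [  0.         351.01135614 194.83470354]
 [  0.           0.           1.        ]] [1.16338549 0.11136686 0.93863917] [-2.54321131  0.01355104  1.71926505]
```

View pics/top0b.png

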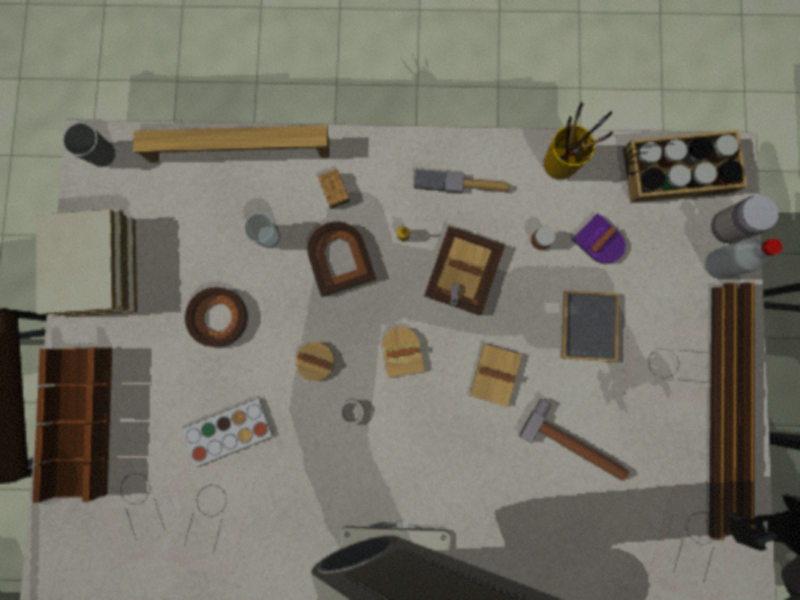

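View pics/scene0.png

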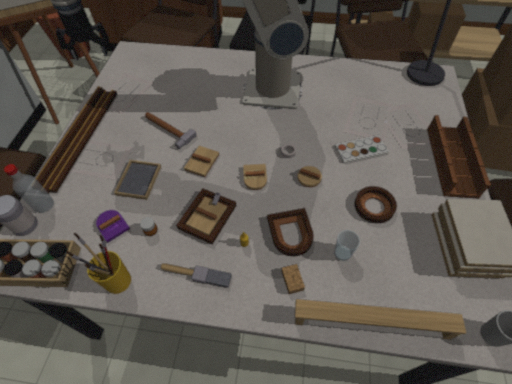

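```bash
cat > h.py <<'E'
import numpy as np, cv2
from scipy.spatial.transform import Rotation as R
from plant import readout, imaging
def cam(n,f=None):
    c=imaging.camera(n)
    if f: np.savez(f'pics/{f}.npz',**{k:np.array(v) for k,v in c.items()})
    return c
def ld(f): return np.load(f'pics/{f}.npz')
def pos(c,uv,z):
    d=R.from_euler('xyz',c['orientation']).as_matrix()@np.linalg.solve(c['K'],np.r_[uv,1.])
    e=np.array(c['eye']); return (e+d*(z-e[2])/d[2])[:2]
def pix(c,p):
    q=c['K']@(R.from_euler('xyz',c['orientation']).as_matrix().T@(np.array(p)-c['eye'])); return q[:2]/q[2]
def crop(c,x0,y0,w,h,s,f): cv2.imwrite(f'pics/{f}.png',cv2.resize(c['img'][y0:y0+h,x0:x0+w],None,fx=s,fy=s,interpolation=cv2.INTER_CUBIC))
E
python3 - <<'E'
from h import *
c=cam('top','top0')
crop(c,115,130,200,150,4,'c1')
crop(c,265,130,160,150,4,'c2')
w=cam('wrist','w0'); s=readout.sense()
print('tool',s['tool_pos'],s['orientation'],'wrist',w['K'],w['eye'],w['orientation'])
E
```

```text
tool [ 0.21819753 -0.58532902  0.23082849] [-3.14064825e+00 -2.65537005e-05  3.56766269e-01] wrist [[333.15307716   0.         253.42021877]
 [  0.         333.15307716 195.13317656]
 [  0.           0.           1.        ]] [ 0.29430972 -0.55663575  0.37416898] [ 2.81247135e+00  1.07252687e-03 -1.21404802e+00]
```

View pics/c1.png

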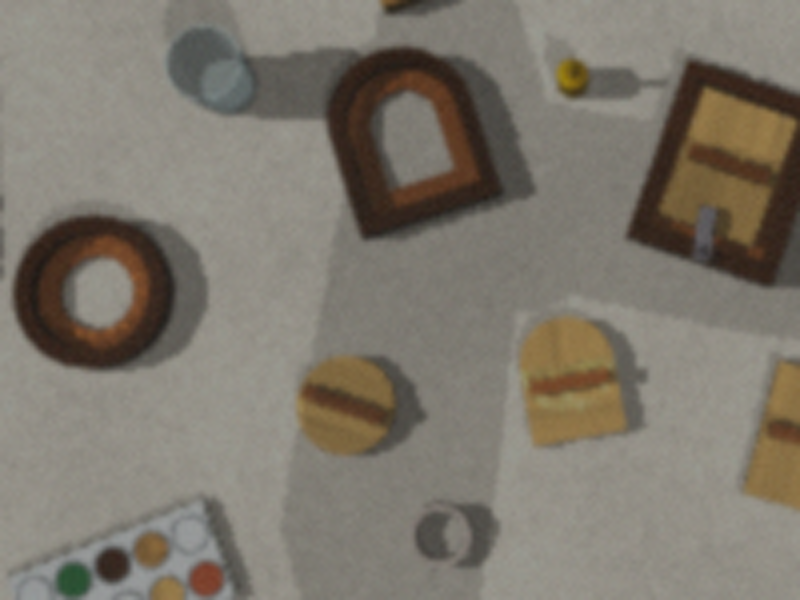

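View pics/c2.png

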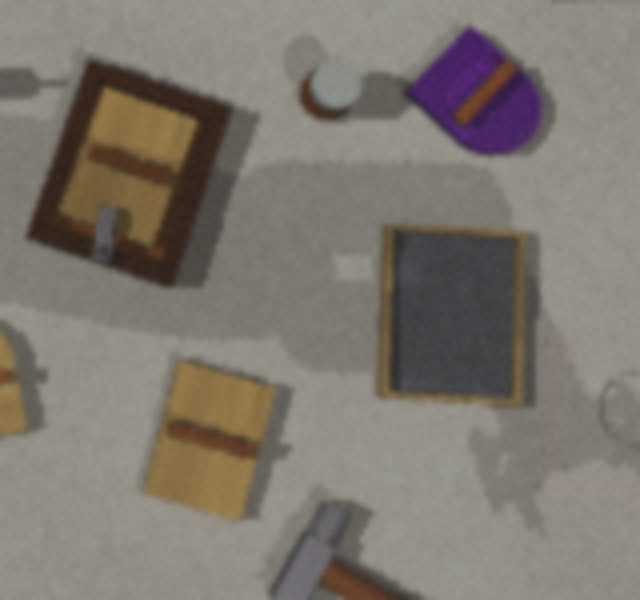

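```bash
python3 - <<'E'
from h import *
c=ld('top0')
def P(k,u,v,z): 
    o={1:115,2:265}[k]; return pos(c,((u+.5)/4-.5+o,(v+.5)/4-.5+130),z)
def yaw(a,b): d=b-a; return np.degrees(np.arctan2(d[1],d[0]))
r=lambda a:np.round(a,3)
F=[P(2,*q,.024) for q in((90,60),(230,105),(172,287),(27,240))]
print('frect',r(np.mean(F,0)),yaw(F[3],F[0]),yaw(F[2],F[1]),yaw(F[1],F[0])-90, [np.linalg.norm(F[i]-F[i-1]) for i in range(4)])
print('tab',r(P(2,102,258,.0355)),r(P(2,110,207,.0355)),yaw(P(2,102,258,.0355),P(2,110,207,.0355)))
def bat(n,k,a,b,z):
    A,B=P(k,*a,z),P(k,*b,z); print(n,r((A+B)/2),'yaw(x)',yaw(B,A)-90,np.linalg.norm(A-B))
bat('old',2,(92,153),(172,176),.036)
bat('rect',2,(167,431),(254,450),.029)
bat('arch',1,(530,389),(615,379),.029)
bat('round',1,(302,393),(391,414),.029)
T=[P(2,*q,.016) for q in((385,228),(523,233),(520,403),(379,397))]
print('tray',r(np.mean(T,0)),yaw(T[3],T[0]),yaw(T[2],T[1]),[np.linalg.norm(T[i]-T[i-1]) for i in range(4)])
print('fround',r(P(1,94,292,.024)))
a,b=P(1,364,240,.024),P(1,502,190,.024); m=(a+b)/2; y=yaw(b,a)-90; print('farch foot',r(m),y,np.linalg.norm(a-b),'origin',r(m+.067*np.array([np.cos(np.radians(y)),np.sin(np.radians(y))])))
print('glass base',r(P(1,230,85,0)),'rim',r(P(1,205,65,.085)), r(P(1,230,85,.085)),r(P(1,205,65,0)))
w=ld('w0'); s=readout.sense(); Rt=R.from_euler('xyz',s['orientation'])
print('wrist eye in tool',Rt.inv().apply(w['eye']-s['tool_pos']),(Rt.inv()*R.from_euler('xyz',w['orientation'])).as_matrix().round(3))
E
```

```text
frect [ 0.629 -0.128] -17.782846455211494 -16.76387736558061 -16.845842268634073 [np.float64(0.1560380639937804), np.float64(0.1187640574274811), np.float64(0.1554744659032441), np.float64(0.12153938782310482)]
tab [ 0.558 -0.106] [ 0.599 -0.111] -7.803673537601392
old [ 0.634 -0.128] yaw(x) -14.853648298881069 0.06617984276288183
rect [ 0.417 -0.194] yaw(x) -10.645822520374708 0.06942442737683495
arch [ 0.456 -0.006] yaw(x) 8.302787019442363 0.06770512554583058
round [0.436 0.173] yaw(x) -11.48636608948621 0.07289322206682429
tray [ 0.522 -0.387] -2.16898812168394 -1.7428136430974266 [np.float64(0.13558721065210205), np.float64(0.11013184828397192), np.float64(0.13596649377038214), np.float64(0.11113327024081382)]
fround [0.519 0.381]
farch foot [0.589 0.11 ] 21.614998092862706 0.11814584111961174 origin [0.651 0.135]
glass base [0.696 0.286] rim [0.693 0.286] [0.678 0.265] [0.713 0.308]
wrist eye in tool [ 0.08134431 -0.00043997 -0.14333798] [[-0.    -0.946 -0.323]
 [ 1.     0.    -0.   ]
 [ 0.    -0.323  0.946]]
```

```bash
cat >> h.py <<'E'
def plan(wps,start=None):
    """wps: list of (x,y,z,yawdeg,nrows); prints rows translation / rotation in tool axes, mm & deg, rounded with feed-forward"""
    s=readout.sense()
    p=np.array(s['tool_pos']);Q=R.from_euler('xyz',s['orientation'])
    if start is not None: p=np.array(start[:3]);Q=R.from_euler('xyz',[180,0,start[3]],degrees=True)
    T=[];A=[]
    for x,y,z,a,n in wps:
        p0,Q0=p,Q; D=(Q0.inv()*R.from_euler('xyz',[180,0,a],degrees=True)).as_rotvec()
        for i in range(1,n+1):
            t=np.round(Q.inv().apply(p0+(np.array([x,y,z])-p0)*i/n-p)*1000,1)
            r=np.round(np.degrees((Q.inv()*(Q0*R.from_rotvec(D*i/n))).as_rotvec()),1)
            p=p+Q.apply(t/1000); Q=Q*R.from_rotvec(np.radians(r)); T.append(t.tolist());A.append(r.tolist())
    for k in range(0,len(T),10): print(f'T{k}',str(T[k:k+10]).replace(' ',''),'\n R',str(A[k:k+10]).replace(' ',''))
    return p,Q
def st():
    s=readout.sense(); print('t %.2f'%s['t'],np.round(s['tool_pos'],4),np.round(np.degrees(s['orientation']),2),'F',np.round(s['force'],1),'op %.4f ff %.1f'%(s['opening'],s['finger_force']),'q6 %.2f'%s['q'][5])
E
python3 -c "
from h import *
plan([(0.58,-0.12,0.19,-12,20)])"
```

```text
T0 [[25.1,-15.5,2.1],[24.6,-16.2,2.0],[24.2,-16.8,2.1],[23.6,-17.6,2.0],[23.2,-18.2,2.1],[22.7,-18.9,2.0],[22.1,-19.4,2.1],[21.5,-20.2,2.1],[20.9,-20.7,2.0],[20.4,-21.3,2.1]] 
 R [[-0.0,0.0,1.6],[-0.0,0.0,1.6],[-0.0,0.0,1.7],[-0.0,0.0,1.6],[-0.0,0.0,1.6],[-0.0,0.0,1.6],[-0.0,0.0,1.7],[-0.0,0.0,1.6],[-0.0,0.0,1.6],[-0.0,0.0,1.6]]
T10 [[19.8,-21.9,2.0],[19.1,-22.4,2.1],[18.5,-22.9,2.0],[17.8,-23.5,2.1],[17.2,-24.0,2.1],[16.4,-24.4,2.0],[15.8,-24.9,2.1],[15.0,-25.3,2.0],[14.4,-25.8,2.1],[13.6,-26.1,2.0]] 
 R [[-0.0,0.0,1.6],[-0.0,0.0,1.7],[-0.0,0.0,1.6],[-0.0,0.0,1.6],[-0.0,0.0,1.6],[-0.0,0.0,1.7],[-0.0,0.0,1.6],[-0.0,0.0,1.6],[-0.0,0.0,1.6],[-0.0,0.0,1.6]]
```

Emit:
{"fn": "step_arm", "kwargs": {"translation": [[25,-15.5,2],[25,-16,2],[24,-17,2],[24,-17.5,2],[23,-18,2],[23,-19,2],[22,-19.5,2],[21.5,-20,2],[21,-21,2],[20,-21,2]], "rotation": [[0,0,1.6],[0,0,1.6],[0,0,1.6],[0,0,1.6],[0,0,1.6],[0,0,1.6],[0,0,1.6],[0,0,1.6],[0,0,1.6],[0,0,1.6]], "jaw": [28,28,28,28,28,28,28,28,28,28]}}

```text
t: 1.03
tool_pos: [0.3997, -0.3515, 0.2112]
orientation: [-3.141, 0.0, 0.076]
force: [0.2, -0.7, -1.0]
opening: 0.0281
finger_force: 0.0
```

Emit:
{"fn": "step_arm", "kwargs": {"translation": [[20,-22,2],[19,-22.5,2],[18.5,-23,2],[18,-23.5,2],[17,-24,2],[16.5,-24.5,2],[16,-25,2],[15,-25.5,2],[14.5,-26,2],[13.5,-26,2]], "rotation": [[0,0,1.6],[0,0,1.6],[0,0,1.6],[0,0,1.6],[0,0,1.6],[0,0,1.6],[0,0,1.6],[0,0,1.6],[0,0,1.6],[0,0,1.6]], "jaw": [28,28,28,28,28,28,28,28,28,28]}}

```text
t: 1.87
tool_pos: [0.5798, -0.117, 0.1911]
orientation: [-3.142, 0.0, -0.203]
force: [-0.1, -0.5, -0.7]
opening: 0.028
finger_force: 0.0
```

Emit:
{"fn": "step_arm", "kwargs": {"translation": [[0,0,0],[0,0,0]], "rotation": [[0,0,0],[0,0,0]], "jaw": [28,28]}}

```text
t: 2.03
tool_pos: [0.5795, -0.1172, 0.1909]
orientation: [3.142, 0.001, -0.199]
force: [-0.0, 0.3, -0.2]
opening: 0.028
finger_force: 0.0
```

```bash
python3 - <<'E'
from h import *
w=cam('wrist','w1'); st(); print(w['eye'],pix(w,(.629,-.128,.024)))
crop(w,0,0,512,384,1.5625,'w1')
E
```

```text
t 2.08 [ 0.5788 -0.1181  0.191 ] [ 1.7998e+02  5.0000e-02 -1.1460e+01] F [-0.4  0.6 -0.9] op 0.0278 ff 0.0 q6 1.55
[ 0.65923385 -0.13379768  0.33431372] [253.43026878 116.92548387]
```

View pics/w1.png

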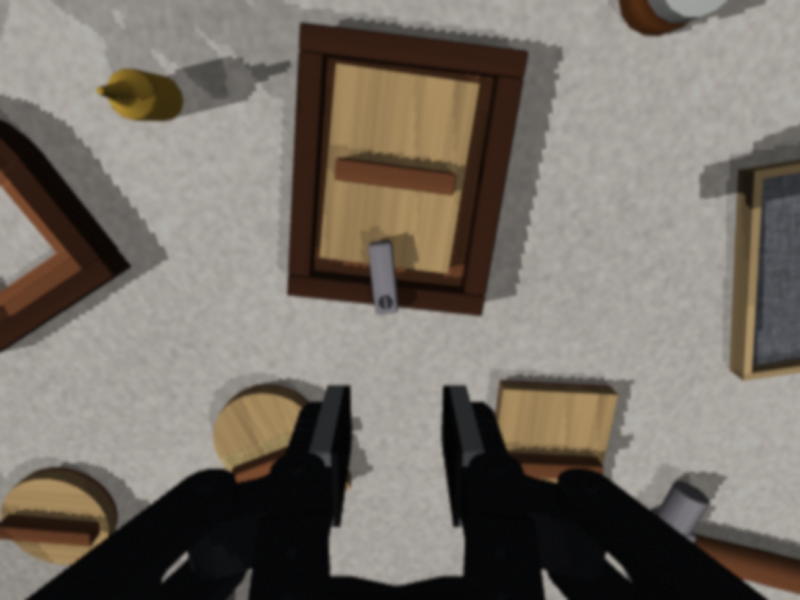

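```bash
cat >> h.py <<'E'
def yaw(a,b): d=b-a; return np.degrees(np.arctan2(d[1],d[0]))
def mk(c,x0,y0,s): return lambda u,v,z: pos(c,((u+.5)/s-.5+x0,(v+.5)/s-.5+y0),z)
E
python3 - <<'E'
from h import *
P=mk(ld('w1'),0,0,1.5625)
F=[P(*q,.024) for q in((303,24),(526,51),(482,315),(289,294))]
print(np.mean(F,0),yaw(F[3],F[0]),yaw(F[2],F[1]),yaw(F[1],F[0])-90,yaw(F[2],F[3])-90,[np.linalg.norm(F[i]-F[i-1]).round(4) for i in range(4)])
a,b=P(385,302,.0355),P(379,242,.0355);print('tab',a,b,yaw(a,b),np.linalg.norm(a-b))
I=[P(*q,.022) for q in((334,64),(481,82),(449,274),(319,260))]
print('old',np.mean(I,0),yaw(I[3],I[0]),yaw(I[2],I[1]),yaw(I[1],I[0])-90,[np.linalg.norm(I[i]-I[i-1]).round(4) for i in range(4)])
a,b=P(337,165,.036),P(455,182,.036); print('bat',(a+b)/2,yaw(b,a)-90,np.linalg.norm(a-b))
E
```

```text
[ 0.62925092 -0.13003026] -18.012921695745348 -17.296800588762814 -17.588219615561925 -17.972077797471513 [np.float64(0.1516), np.float64(0.1203), np.float64(0.1524), np.float64(0.1223)]
tab [ 0.5623653  -0.10760531] [ 0.59913713 -0.11171285] -6.3737019416874965 0.037000527251287656
old [ 0.63297597 -0.12828825] -18.380133008792246 -18.696211307560482 -17.789645161814263 [np.float64(0.1109), np.float64(0.0815), np.float64(0.1109), np.float64(0.0808)]
bat [ 0.63520733 -0.1292638 ] -19.37428938229398 0.06642079859614557
```

```bash
python3 - <<'E'
from h import *
pv=np.array([.5623,-.1083]);r=.025
A=lambda a:tuple(pv+r*np.array([np.cos(np.radians(a)),np.sin(np.radians(a))]))
x,y=A(-6.4)
print('desc');plan([(x,y,.08,-6.4,6),(x,y,.0265,-6.4,4)])
print('arc');plan([(*A(a),.0265,a,1) for a in np.linspace(-6.4,72.4,17)[1:]],(x,y,.0265,-6.4))
E
```

```text
desc
T0 [[1.1,-1.4,18.5],[1.2,-1.4,18.5],[1.2,-1.4,18.5],[1.2,-1.4,18.5],[1.2,-1.3,18.5],[1.3,-1.4,18.4],[-0.0,0.0,13.4],[-0.0,0.0,13.4],[-0.0,0.0,13.4],[-0.1,0.0,13.3]] 
 R [[0.0,0.0,-0.8],[0.0,0.0,-0.9],[0.0,0.0,-0.8],[0.0,0.0,-0.9],[0.0,0.0,-0.8],[0.0,0.1,-0.9],[0.0,-0.0,0.0],[0.0,-0.0,0.0],[0.0,-0.0,0.0],[0.0,-0.0,0.0]]
arc
T0 [[-0.1,-2.1,-0.0],[-0.1,-2.2,-0.0],[-0.1,-2.1,-0.0],[-0.1,-2.2,-0.0],[-0.1,-2.1,-0.0],[-0.0,-2.2,-0.0],[-0.1,-2.1,-0.0],[-0.1,-2.2,-0.0],[-0.1,-2.1,-0.0],[-0.1,-2.2,-0.0]] 
 R [[-0.0,0.0,-4.9],[-0.0,0.0,-5.0],[-0.0,0.0,-4.9],[-0.0,0.0,-4.9],[-0.0,0.0,-4.9],[-0.0,0.0,-5.0],[-0.0,0.0,-4.9],[-0.0,0.0,-4.9],[-0.0,0.0,-4.9],[-0.0,0.0,-5.0]]
T10 [[-0.1,-2.1,-0.0],[-0.1,-2.2,-0.0],[-0.1,-2.1,-0.0],[-0.1,-2.2,-0.0],[-0.1,-2.1,-0.0],[-0.1,-2.1,-0.0]] 
 R [[-0.0,0.0,-4.9],[-0.0,0.0,-4.9],[-0.0,0.0,-4.9],[-0.0,0.0,-5.0],[-0.0,0.0,-4.9],[-0.0,0.0,-4.9]]
```

Descend and pinch.

Emit:
{"fn": "step_arm", "kwargs": {"translation": [[1.2,-1.4,18.5],[1.2,-1.4,18.5],[1.2,-1.4,18.5],[1.2,-1.4,18.5],[1.2,-1.4,18.5],[1.2,-1.4,18.5],[0,0,18],[0,0,15],[0,0,12],[0,0,8.5]], "rotation": [[0,0,-0.85],[0,0,-0.85],[0,0,-0.85],[0,0,-0.85],[0,0,-0.85],[0,0,-0.85],[0,0,0],[0,0,0],[0,0,0],[0,0,0]], "jaw": [28,28,28,28,28,28,28,28,28,28]}}

```text
t: 2.92
tool_pos: [0.5865, -0.1122, 0.0257]
orientation: [-3.142, 0.001, -0.114]
force: [-0.2, 0.3, 0.3]
opening: 0.0282
finger_force: 0.0
```

Emit:
{"fn": "step_arm", "kwargs": {"translation": [[0,0,0],[0,0,0],[0,0,0],[0,0,0],[0,0,0],[0,0,0]], "rotation": [[0,0,0],[0,0,0],[0,0,0],[0,0,0],[0,0,0],[0,0,0]], "jaw": [28,20,10,10,10,10], "squeeze": 20}}

```text
t: 3.42
tool_pos: [0.588, -0.1109, 0.0274]
orientation: [-3.141, -0.001, -0.113]
force: [1.7, 5.6, -3.1]
opening: 0.0134
finger_force: 19.5
```

Emit:
{"fn": "step_arm", "kwargs": {"translation": [[-0.1,-2.1,0],[-0.1,-2.1,0],[-0.1,-2.1,0],[-0.1,-2.1,0],[-0.1,-2.1,0],[-0.1,-2.1,0],[-0.1,-2.1,0],[-0.1,-2.1,0]], "rotation": [[0,0,-4.9],[0,0,-4.9],[0,0,-4.9],[0,0,-4.9],[0,0,-4.9],[0,0,-4.9],[0,0,-4.9],[0,0,-4.9]], "jaw": [10,10,10,10,10,10,10,10]}}

```text
t: 4.08
tool_pos: [0.5847, -0.0951, 0.0274]
orientation: [3.14, -0.002, 0.576]
force: [2.9, 2.4, -4.4]
opening: 0.0133
finger_force: 19.3
```

Emit:
{"fn": "step_arm", "kwargs": {"translation": [[-0.1,-2.1,0],[-0.1,-2.1,0],[-0.1,-2.1,0],[-0.1,-2.1,0],[-0.1,-2.1,0],[-0.1,-2.1,0],[-0.1,-2.1,0],[-0.1,-2.1,0],[0,0,0],[0,0,0]], "rotation": [[0,0,-4.9],[0,0,-4.9],[0,0,-4.9],[0,0,-4.9],[0,0,-4.9],[0,0,-4.9],[0,0,-4.9],[0,0,-4.9],[0,0,-1],[0,0,0]], "jaw": [10,10,10,10,10,10,10,10,10,10]}}

```text
t: 4.92
tool_pos: [0.5719, -0.0852, 0.0274]
orientation: [3.139, -0.0, 1.274]
force: [4.8, 2.6, -4.4]
opening: 0.0134
finger_force: 19.7
```

Emit:
{"fn": "step_arm", "kwargs": {"translation": [[0,0,0],[0,0,0],[0,0,-8],[0,0,-25],[0,0,-38],[0,0,-38],[0,0,0]], "rotation": [[0,0,0],[0,0,0],[0,0,0],[0,0,0],[0,0,0],[0,0,0],[0,0,0]], "jaw": [18,24,28,28,28,28,28]}}

```text
t: 5.5
tool_pos: [0.5748, -0.0862, 0.1434]
orientation: [3.13, -0.001, 1.273]
force: [0.8, -0.8, -0.4]
opening: 0.028
finger_force: 0.0
```

```bash
python3 - <<'E'
from h import *
w=cam('wrist','w2'); st()
crop(w,0,0,512,384,1.5625,'w2')
plan([(.634,-.1287,.135,71.5,6),(.634,-.1287,.08,71.5,3),(.634,-.1287,.0255,71.5,5)])
E
```

```text
t 5.55 [ 0.5735 -0.086   0.1407] [ 1.7952e+02 -5.0000e-02  7.2910e+01] F [-0.5  0.1 -0.2] op 0.0277 ff 0.0 q6 0.13
T0 [[-3.8,11.7,1.0],[-3.8,11.8,1.1],[-3.8,11.7,1.0],[-3.7,11.8,1.0],[-3.6,11.8,1.0],[-3.6,11.8,0.9],[0.0,0.0,18.3],[0.0,0.0,18.4],[0.0,0.0,18.3],[0.0,0.0,10.9]] 
 R [[0.1,-0.0,0.2],[0.1,-0.0,0.3],[0.0,-0.0,0.2],[0.1,-0.0,0.2],[0.1,-0.0,0.3],[0.1,-0.1,0.2],[-0.0,0.0,0.0],[-0.0,0.0,0.0],[-0.0,0.0,0.0],[-0.0,0.0,0.0]]
T10 [[0.0,0.0,10.9],[0.0,0.0,10.9],[0.1,0.0,10.9],[-0.0,0.0,10.9]] 
 R [[-0.0,0.0,0.0],[-0.0,0.0,0.0],[-0.0,0.0,0.0],[-0.0,0.0,0.0]]
```

View pics/w2.png

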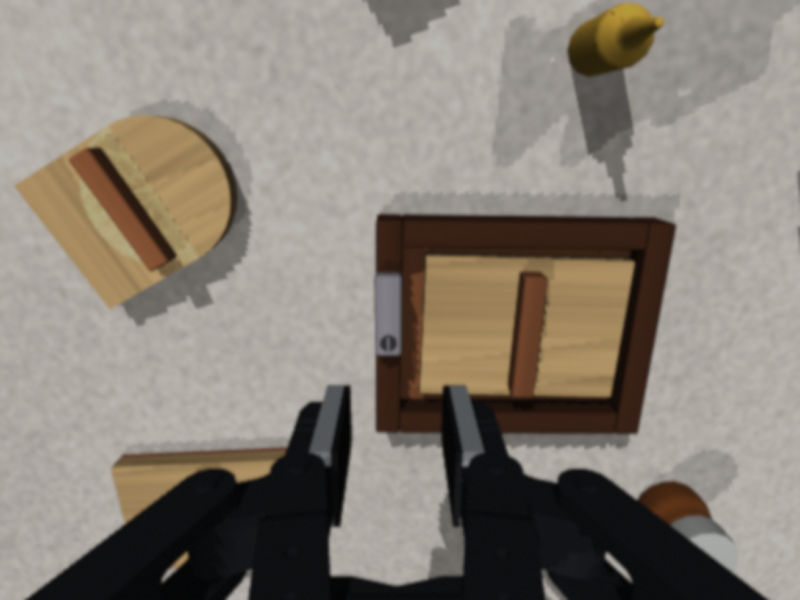

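```bash
python3 - <<'E'
from h import *
P=mk(ld('w2'),0,0,1.5625)
a,b=P(533,273,.036),P(523,396,.036); print('bat',(a+b)/2,yaw(b,a)-90,np.linalg.norm(a-b))
I=[P(*q,.022) for q in((427,255),(634,261),(613,398),(420,392))]
print('old',np.mean(I,0),yaw(I[0],I[1]),yaw(I[3],I[2]),[np.linalg.norm(I[i]-I[i-1]).round(4) for i in range(4)])
I=[P(*q,.024) for q in((377,215),(674,223),(638,433),(377,432))]
print('frame',np.mean(I,0),yaw(I[0],I[1]),yaw(I[3],I[2]),[np.linalg.norm(I[i]-I[i-1]).round(4) for i in range(4)])
a,b=P(82,154,.029),P(163,264,.029); print('archbat',(a+b)/2,yaw(a,b),np.linalg.norm(a-b))
E
```

```text
bat [ 0.63367745 -0.12624121] -16.749902742584737 0.06905643816244697
old [ 0.63452354 -0.12792986] -18.92360737422346 -19.39518483094733 [np.float64(0.0799), np.float64(0.1089), np.float64(0.0809), np.float64(0.1112)]
frame [ 0.63004624 -0.12796545] -18.72199120327456 -17.715195393558048 [np.float64(0.1258), np.float64(0.1512), np.float64(0.1232), np.float64(0.1527)]
archbat [ 0.4595251  -0.00502059] -77.47990665462892 0.06171046126421937
```

Emit:
{"fn": "step_arm", "kwargs": {"translation": [[-3.7,11.7,1],[-3.7,11.7,1],[-3.7,11.7,1],[-3.7,11.7,1],[-3.6,11.7,1],[-3.6,11.7,1],[0,0,28],[0,0,28],[0,0,18],[0,0,10]], "rotation": [[0,0,0.2],[0,0,0.3],[0.1,0,0.2],[0.1,0,0.2],[0.1,0,0.3],[0.1,0,0.2],[0,0,0],[0,0,0],[0,0,0],[0,0,0]], "jaw": [34,34,34,34,34,34,34,34,34,34]}}

```text
t: 6.38
tool_pos: [0.6283, -0.1276, 0.041]
orientation: [-3.128, 0.001, 1.248]
force: [0.0, -0.4, -0.7]
opening: 0.0341
finger_force: 0.0
```

Emit:
{"fn": "step_arm", "kwargs": {"translation": [[0,0,10],[0,0,10],[0,0,5.5],[0,0,0],[0,0,0],[0,0,0],[0,0,0],[0,0,0],[0,0,0]], "rotation": [[0,0,0],[0,0,0],[0,0,0],[0,0,0],[0,0,0],[0,0,0],[0,0,0],[0,0,0],[0,0,0]], "jaw": [34,34,34,34,20,8,8,8,8], "squeeze": 35}}

```text
t: 7.13
tool_pos: [0.6332, -0.1281, 0.0225]
orientation: [-3.141, -0.0, 1.249]
force: [1.9, -0.9, 7.0]
opening: 0.0112
finger_force: 37.0
```

```bash
python3 -c "
from h import *
st()"
```

```text
t 7.13 [ 0.6332 -0.1281  0.0225] [-1.7997e+02 -3.0000e-02  7.1550e+01] F [ 1.9 -0.9  7. ] op 0.0112 ff 37.0 q6 0.10
```

```bash
python3 - <<'E'
from h import *
P=mk(ld('w1'),0,0,1.5625)
a,b=P(742,170,.016),P(745,377,.016); y=yaw(b,a); print('tray left edge',a,b,y,np.linalg.norm(a-b))
t=np.radians(y); print('centre',(a+b)/2+.055*np.array([np.sin(t),-np.cos(t)]))
plan([(.633,-.128,.035,71.5,3),(.633,-.128,.13,71.5,5),(.523,-.387,.11,88,11)],(.633,-.128,.0225,71.5))
E
```

```text
tray left edge [ 0.59503475 -0.33061979] [ 0.45515736 -0.33442208] 1.5570865149532545 0.13992905495791372
centre [ 0.52659057 -0.38750063]
T0 [[0.0,0.0,-4.2],[0.0,0.0,-4.1],[0.0,0.0,-4.2],[0.0,0.0,-19.0],[0.0,0.0,-19.0],[0.0,0.0,-19.0],[0.0,0.0,-19.0],[0.0,0.0,-19.0],[-25.5,-2.0,1.8],[-25.4,-2.7,1.8]] 
 R [[0.0,0.0,0.0],[0.0,0.0,0.0],[0.0,0.0,0.0],[0.0,0.0,0.0],[0.0,0.0,0.0],[0.0,0.0,0.0],[0.0,0.0,0.0],[0.0,0.0,0.0],[-0.0,0.0,-1.5],[-0.0,0.0,-1.5]]
T10 [[-25.4,-3.3,1.9],[-25.3,-4.0,1.8],[-25.1,-4.7,1.8],[-25.0,-5.3,1.8],[-24.9,-6.0,1.8],[-24.7,-6.6,1.8],[-24.5,-7.3,1.9],[-24.4,-7.9,1.8],[-24.1,-8.6,1.8]] 
 R [[-0.0,0.0,-1.5],[-0.0,0.0,-1.5],[-0.0,0.0,-1.5],[-0.0,0.0,-1.5],[-0.0,0.0,-1.5],[-0.0,0.0,-1.5],[-0.0,0.0,-1.5],[-0.0,0.0,-1.5],[-0.0,0.0,-1.5]]
```

Emit:
{"fn": "step_arm", "kwargs": {"translation": [[0,0,-3],[0,0,-4],[0,0,-6],[0,0,-14],[0,0,-20],[0,0,-20],[0,0,-20],[0,0,-20],[-25.5,-2,2],[-25.5,-2.5,2]], "rotation": [[0,0,0],[0,0,0],[0,0,0],[0,0,0],[0,0,0],[0,0,0],[0,0,0],[0,0,0],[0,0,-1.6],[0,0,-1.6]], "jaw": [8,8,8,8,8,8,8,8,8,8]}}

```text
t: 7.97
tool_pos: [0.6126, -0.1745, 0.1264]
orientation: [-3.139, -0.0, 1.308]
force: [-0.0, 0.1, -1.7]
opening: 0.0108
finger_force: 35.2
```

Emit:
{"fn": "step_arm", "kwargs": {"translation": [[-25.5,-3,2],[-25.5,-4,2],[-25,-4.5,2],[-25,-5,2],[-25,-6,2],[-24.5,-6.5,2],[-24.5,-7,2],[-24.5,-8,0],[-24,-8.5,0],[0,0,0]], "rotation": [[0,0,-1.6],[0,0,-1.6],[0,0,-1.6],[0,0,-1.6],[0,0,-1.6],[0,0,-1.6],[0,0,-1.6],[0,0,-1.6],[0,0,-1.6],[0,0,0]], "jaw": [8,8,8,8,8,8,8,8,8,8]}}

```text
t: 8.8
tool_pos: [0.523, -0.3921, 0.1106]
orientation: [-3.136, 0.0, 1.554]
force: [0.5, 0.1, -0.4]
opening: 0.0111
finger_force: 35.1
```

```bash
python3 - <<'E'
from h import *
w=cam('wrist','w3'); st()
crop(w,0,0,512,384,1.5625,'w3')
E
```

```text
t 8.85 [ 0.5236 -0.3901  0.1104] [-1.7966e+02 -7.0000e-02  8.8970e+01] F [ 0.7  1.3 -0.8] op 0.0109 ff 35.1 q6 -0.64
```

View pics/w3.png

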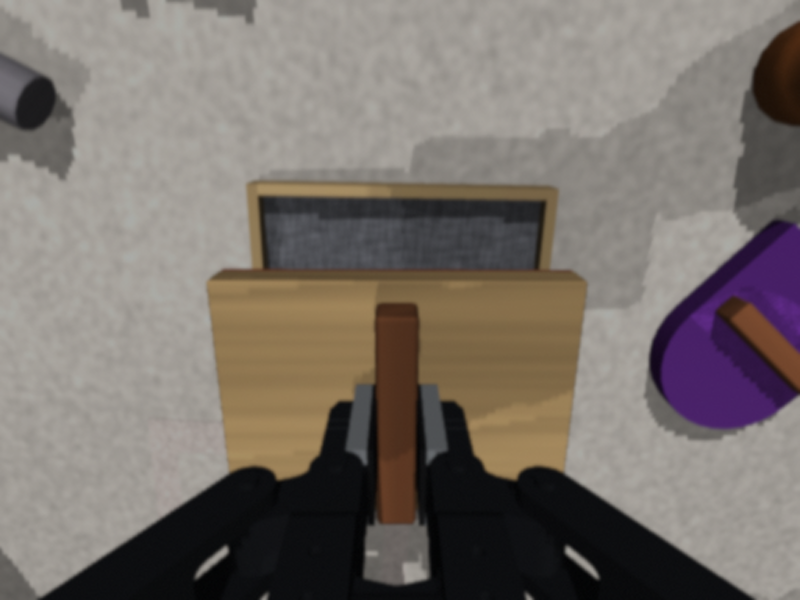

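```bash
python3 - <<'E'
from h import *
P=mk(ld('w3'),0,0,1.5625)
a,b=P(249,183,.016),P(556,187,.016); y=yaw(a,b); t=np.radians(y); print(a,b,y,np.linalg.norm(a-b),'centre',(a+b)/2+.055*np.array([np.sin(t),-np.cos(t)]))
a,b=P(212,282,.110),P(585,285,.110); y=yaw(a,b); t=np.radians(y); print('icon',a,b,y,np.linalg.norm(a-b),'centre',(a+b)/2+.04*np.array([np.sin(t),-np.cos(t)]))
E
```

```text
[ 0.45549232 -0.33162187] [ 0.59292648 -0.33558162] -1.6503444158050364 0.13749119137906385 centre [ 0.5226254  -0.38857893]
icon [ 0.46863815 -0.35056324] [ 0.57611748 -0.35304348] -1.3219438890473632 0.10750794250831938 centre [ 0.52145501 -0.39179271]
```

Emit:
{"fn": "step_arm", "kwargs": {"translation": [[3,1,25],[0,0,25],[0,0,15],[0,0,8],[0,0,6],[0,0,4],[0,0,3],[0,0,2],[0,0,0],[0,0,0]], "rotation": [[0,0,0],[0,0,0.3],[0,0,0],[0,0,0],[0,0,0],[0,0,0],[0,0,0],[0,0,0],[0,0,0],[0,0,0]], "jaw": [8,8,8,8,8,8,8,8,8,8]}}

```text
t: 9.68
tool_pos: [0.5252, -0.385, 0.0219]
orientation: [-3.136, -0.002, 1.551]
force: [0.2, 0.5, -1.7]
opening: 0.0112
finger_force: 35.1
```

```bash
python3 -c "
from h import *
st()"
```

```text
t 9.68 [ 0.5252 -0.385   0.0219] [-1.7966e+02 -9.0000e-02  8.8840e+01] F [ 0.2  0.5 -1.7] op 0.0112 ff 35.1 q6 -0.63
```

Emit:
{"fn": "step_arm", "kwargs": {"translation": [[0,0,0.7],[0,0,0.7],[0,0,0]], "rotation": [[0,0,0],[0,0,0],[0,0,0]], "jaw": [8,8,8]}}

```text
t: 9.93
tool_pos: [0.5251, -0.385, 0.0205]
orientation: [-3.136, -0.002, 1.551]
force: [0.2, 0.2, 1.1]
opening: 0.0108
finger_force: 36.0
```

```bash
python3 -c "
from h import *
st()"
```

```text
t 9.93 [ 0.5251 -0.385   0.0205] [-1.7965e+02 -9.0000e-02  8.8840e+01] F [0.2 0.2 1.1] op 0.0108 ff 36.0 q6 -0.63
```

Emit:
{"fn": "step_arm", "kwargs": {"translation": [[0,0,0.6],[0,0,0],[0,0,0],[0,0,0],[0,0,-3],[0,0,-10],[0,0,-25],[0,0,-35],[0,0,-35],[0,0,0]], "rotation": [[0,0,0],[0,0,0],[0,0,0],[0,0,0],[0,0,0],[0,0,0],[0,0,0],[0,0,0],[0,0,0],[0,0,0]], "jaw": [8,14,22,30,34,34,34,34,34,34]}}

```text
t: 10.77
tool_pos: [0.5294, -0.3877, 0.1353]
orientation: [3.139, 0.005, 1.551]
force: [1.2, -0.6, 0.4]
opening: 0.034
finger_force: 0.0
```

```bash
python3 -c "
from h import *
st()
plan([(.417,-.225,.14,79,9)])"
```

```text
t 10.77 [ 0.5294 -0.3877  0.1353] [179.83   0.28  88.85] F [ 1.2 -0.6  0.4] op 0.0340 ff 0.0 q6 -0.63
T0 [[17.8,-12.8,-0.6],[17.6,-13.2,-0.7],[17.3,-13.6,-0.6],[17.1,-13.8,-0.6],[16.7,-14.2,-0.6],[16.6,-14.5,-0.6],[16.2,-14.8,-0.5],[15.9,-15.1,-0.6],[15.7,-15.4,-0.5]] 
 R [[0.0,0.0,1.1],[0.0,0.1,1.1],[0.1,-0.0,1.1],[-0.0,0.0,1.1],[0.0,0.0,1.1],[0.0,0.1,1.1],[0.0,0.0,1.1],[0.1,0.0,1.1],[-0.0,0.1,1.0]]
```

Emit:
{"fn": "step_arm", "kwargs": {"translation": [[14.5,-12,0],[14.5,-12,0],[14,-12.5,0],[14,-12.5,0],[14,-13,0],[13.5,-13,0],[13.5,-13.5,0],[13,-14,0],[13,-14,0],[0,0,0]], "rotation": [[0,0,1.1],[0,0,1.1],[0,0,1.1],[0,0,1.1],[0,0,1.1],[0,0,1.1],[0,0,1.1],[0,0,1.1],[0,0,1.1],[0,0,0]], "jaw": [34,34,34,34,34,34,34,34,34,34]}}

```text
t: 11.6
tool_pos: [0.419, -0.2476, 0.1285]
orientation: [-3.132, -0.002, 1.378]
force: [-0.2, 0.3, -1.3]
opening: 0.0336
finger_force: 0.0
```

```bash
python3 - <<'E'
from h import *
w=cam('wrist','w4'); st()
crop(w,0,0,512,384,1.5625,'w4')
E
```

```text
t 11.65 [ 0.4208 -0.2491  0.1288] [-1.7959e+02 -6.0000e-02  7.9010e+01] F [0.1 0.  0.8] op 0.0343 ff 0.0 q6 -0.36
```

View pics/w4.png

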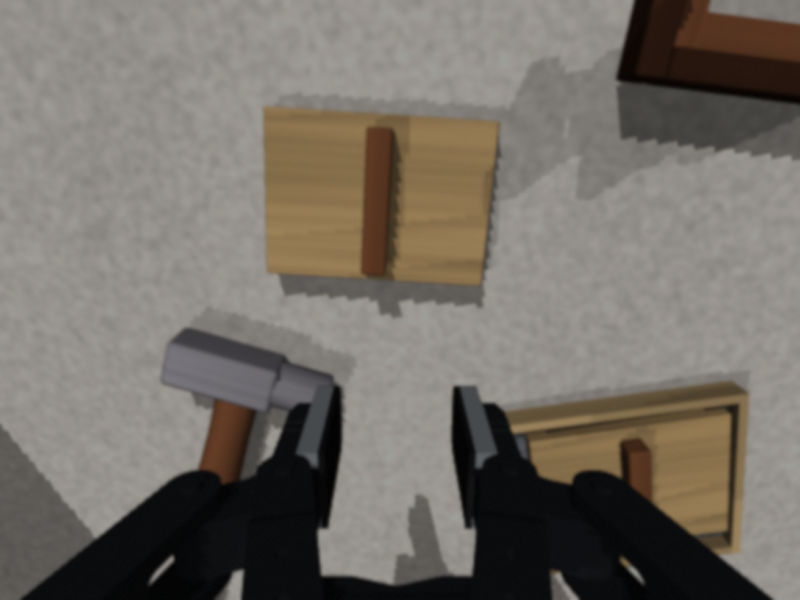

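```bash
python3 - <<'E'
from h import *
P=mk(ld('w4'),0,0,1.5625)
I=[P(*q,.015) for q in((265,107),(498,122),(481,285),(267,271))]
print(np.mean(I,0),yaw(I[0],I[1]),yaw(I[3],I[2]),yaw(I[3],I[0])-90,[np.linalg.norm(I[i]-I[i-1]).round(4) for i in range(4)])
a,b=P(380,128,.029),P(373,276,.029);print('bat',(a+b)/2,yaw(b,a)-90,np.linalg.norm(a-b))
c=np.mean(I,0)
plan([(*c,.13,76.5,5),(*c,.018,76.5,6)])
E
```

```text
[ 0.41671328 -0.19708071] -14.54006737723261 -14.77648187056547 -14.954381351617045 [np.float64(0.0786), np.float64(0.1083), np.float64(0.0791), np.float64(0.1099)]
bat [ 0.41655671 -0.19755555] -14.497396371088698 0.06794483573287136
T0 [[10.1,-2.8,-0.2],[10.0,-2.9,-0.2],[10.0,-3.0,-0.2],[10.0,-3.0,-0.2],[10.0,-3.2,-0.3],[-0.0,0.0,18.7],[-0.0,0.0,18.6],[-0.1,0.0,18.7],[0.0,0.0,18.7],[-0.0,0.1,18.7]] 
 R [[-0.1,-0.0,0.5],[-0.1,-0.0,0.5],[-0.0,-0.0,0.5],[-0.1,-0.0,0.5],[-0.1,-0.0,0.5],[-0.0,-0.0,0.0],[-0.0,-0.0,0.0],[-0.0,-0.0,0.0],[-0.0,-0.0,0.0],[-0.0,-0.0,0.0]]
T10 [[-0.0,-0.0,18.6]] 
 R [[-0.0,-0.0,0.0]]
```

Emit:
{"fn": "step_arm", "kwargs": {"translation": [[10,-2.8,0],[10,-2.9,0],[10,-3,0],[10,-3,0],[10,-3.2,0],[0,0,35],[0,0,30],[0,0,20],[0,0,12],[0,0,8]], "rotation": [[-0.1,0,0.7],[-0.1,0,0.7],[-0.1,0,0.7],[-0.1,0,0.7],[0,0,0.8],[0,0,0],[0,0,0],[0,0,0],[0,0,0],[0,0,0]], "jaw": [34,34,34,34,34,34,34,34,34,34]}}

```text
t: 12.48
tool_pos: [0.4185, -0.1986, 0.0221]
orientation: [-3.141, -0.001, 1.315]
force: [0.3, 0.2, 0.6]
opening: 0.034
finger_force: 0.0
```

Emit:
{"fn": "step_arm", "kwargs": {"translation": [[0,0,3.5],[0,0,2],[0,0,0],[0,0,0],[0,0,0],[0,0,0],[0,0,0],[0,0,0]], "rotation": [[0,0,0],[0,0,0],[0,0,0],[0,0,0],[0,0,0],[0,0,0],[0,0,0],[0,0,0]], "jaw": [34,34,34,20,8,8,8,8]}}

```text
t: 13.15
tool_pos: [0.4185, -0.1984, 0.0188]
orientation: [3.14, -0.0, 1.315]
force: [-0.4, 0.1, 7.6]
opening: 0.0109
finger_force: 35.4
```

```bash
python3 - <<'E'
from h import *
st()
s=readout.sense(); x,y,z=s['tool_pos']; a=np.degrees(s['orientation'][2])
# straight up, then to above the frame, keeping the grasp
plan([(x,y,z+.01,a,3),(x,y,.115,a,4),(.629,-.129,.115,a-17.8+14.6,9)])
E
```

```text
t 13.15 [ 0.4185 -0.1984  0.0188] [ 1.799e+02 -1.000e-02  7.535e+01] F [-0.4  0.1  7.6] op 0.0109 ff 35.4 q6 -0.21
T0 [[0.0,0.0,-3.3],[0.0,0.0,-3.4],[0.0,0.0,-3.3],[0.0,0.0,-21.6],[0.0,0.0,-21.5],[0.0,0.0,-21.6],[0.0,0.0,-21.5],[13.4,20.7,0.0],[13.5,20.6,0.0],[13.6,20.5,0.0]] 
 R [[0.0,-0.0,-0.0],[0.1,-0.0,-0.0],[0.0,-0.0,-0.0],[0.0,-0.0,-0.0],[0.0,-0.0,-0.0],[0.0,-0.0,-0.0],[0.0,-0.0,-0.0],[0.0,-0.0,0.4],[0.0,-0.0,0.3],[0.0,-0.0,0.4]]
T10 [[13.8,20.4,0.0],[13.9,20.3,0.0],[14.0,20.3,0.0],[14.1,20.2,0.0],[14.3,20.0,0.0],[14.4,20.0,0.0]] 
 R [[0.0,-0.0,0.3],[0.0,-0.0,0.4],[0.0,-0.0,0.3],[0.0,-0.0,0.4],[0.0,-0.0,0.3],[0.0,-0.0,0.4]]
```

Emit:
{"fn": "step_arm", "kwargs": {"translation": [[0,0,-3],[0,0,-4],[0,0,-8],[0,0,-20],[0,0,-30],[0,0,-30],[13.5,20.7,0],[13.5,20.6,0],[13.6,20.5,0],[13.8,20.4,0]], "rotation": [[0,0,0],[0,0,0],[0,0,0],[0,0,0],[0,0,0],[0,0,0],[0,0,0.4],[0,0,0.3],[0,0,0.4],[0,0,0.3]], "jaw": [8,8,8,8,8,8,8,8,8,8]}}

```text
t: 13.98
tool_pos: [0.5124, -0.1667, 0.1141]
orientation: [3.141, -0.001, 1.29]
force: [0.3, -0.2, -1.0]
opening: 0.0108
finger_force: 34.4
```

Emit:
{"fn": "step_arm", "kwargs": {"translation": [[13.9,20.3,0],[14,20.3,0],[14.1,20.2,0],[14.3,20,0],[14.4,20,0],[0,0,0],[0,0,0],[0,0,0]], "rotation": [[0,0,0.4],[0,0,0.3],[0,0,0.4],[0,0,0.3],[0,0,0.4],[0,0,0],[0,0,0],[0,0,0]], "jaw": [8,8,8,8,8,8,8,8]}}

```text
t: 14.65
tool_pos: [0.6272, -0.1284, 0.1129]
orientation: [-3.14, -0.0, 1.26]
force: [-0.6, 0.3, -1.3]
opening: 0.0108
finger_force: 34.5
```

```bash
python3 - <<'E'
from h import *
st()
plan([(.629,-.129,.032,72.2,6)])
E
```

```text
t 14.65 [ 0.6272 -0.1284  0.1129] [-1.7991e+02 -2.0000e-02  7.2170e+01] F [-0.6  0.3 -1.3] op 0.0108 ff 34.5 q6 0.09
T0 [[-0.0,0.3,13.5],[-0.0,0.4,13.5],[-0.0,0.3,13.5],[-0.1,0.3,13.4],[0.0,0.3,13.5],[0.0,0.3,13.5]] 
 R [[-0.0,-0.0,-0.0],[-0.0,-0.0,-0.0],[-0.0,-0.0,-0.0],[-0.1,-0.0,-0.0],[0.0,-0.0,-0.0],[0.0,-0.0,-0.0]]
```

Emit:
{"fn": "step_arm", "kwargs": {"translation": [[0,1,25],[0,0.5,25],[0,0,15],[0,0,8],[0,0,5],[0,0,4],[0,0,2],[0,0,1],[0,0,0.7],[0,0,0]], "rotation": [[0,0,0],[0,0,0],[0,0,0],[0,0,0],[0,0,0],[0,0,0],[0,0,0],[0,0,0],[0,0,0],[0,0,0]], "jaw": [8,8,8,8,8,8,8,8,8,8]}}

```text
t: 15.48
tool_pos: [0.6301, -0.129, 0.0279]
orientation: [3.141, -0.001, 1.259]
force: [-0.4, -1.0, -1.7]
opening: 0.0108
finger_force: 34.5
```

Emit:
{"fn": "step_arm", "kwargs": {"translation": [[0,0,0.7],[0,0,0.7],[0,0,0]], "rotation": [[0,0,0],[0,0,0],[0,0,0]], "jaw": [8,8,8]}}

```text
t: 15.73
tool_pos: [0.6298, -0.1289, 0.026]
orientation: [3.141, -0.001, 1.259]
force: [-0.1, 0.2, -1.6]
opening: 0.011
finger_force: 34.5
```

Emit:
{"fn": "step_arm", "kwargs": {"translation": [[0,0,0.7],[0,0,0.5],[0,0,0]], "rotation": [[0,0,0],[0,0,0],[0,0,0]], "jaw": [8,8,8]}}

```text
t: 15.98
tool_pos: [0.6299, -0.1289, 0.0258]
orientation: [3.142, -0.001, 1.259]
force: [-2.7, 0.8, 8.8]
opening: 0.0111
finger_force: 35.7
```

Emit:
{"fn": "step_arm", "kwargs": {"translation": [[0,0,0.6],[0,0,0.4],[0,0,0]], "rotation": [[0,0,0],[0,0,0],[0,0,0]], "jaw": [8,8,8]}}

```text
t: 16.23
tool_pos: [0.6299, -0.1289, 0.0258]
orientation: [3.141, -0.001, 1.259]
force: [-6.4, 2.1, 16.7]
opening: 0.0108
finger_force: 36.7
```

Emit:
{"fn": "step_arm", "kwargs": {"translation": [[0,0,-1],[0,0,0],[0,0,0],[0,0,0],[0,0,-3],[0,0,-10],[0,0,-30],[0,0,-35],[0,0,-32],[0,0,0]], "rotation": [[0,0,0],[0,0,0],[0,0,0],[0,0,0],[0,0,0],[0,0,0],[0,0,0],[0,0,0],[0,0,0],[0,0,0]], "jaw": [8,14,22,28,28,28,28,28,28,28]}}

```text
t: 17.07
tool_pos: [0.634, -0.13, 0.1423]
orientation: [3.13, -0.002, 1.259]
force: [1.7, -1.3, 1.2]
opening: 0.0282
finger_force: 0.0
```

Emit:
{"fn": "step_arm", "kwargs": {"translation": [[6,-17.5,0],[6,-17.5,0],[6,-17.5,0],[6,-17,0],[0,0,0],[0,0,0]], "rotation": [[0,0,0],[0,0,0],[0,0,0],[0,0,0],[0,0,0],[0,0,0]], "jaw": [28,28,28,28,28,28]}}

```text
t: 17.57
tool_pos: [0.5709, -0.0846, 0.1352]
orientation: [3.141, -0.001, 1.26]
force: [1.1, -0.1, 0.7]
opening: 0.0283
finger_force: 0.0
```

```bash
python3 - <<'E'
from h import *
w=cam('wrist','w5'); st()
crop(w,0,0,512,384,1.5625,'w5')
pv=np.array([.5623,-.1083]);r=.024
A=lambda a:tuple(pv+r*np.array([np.cos(np.radians(a)),np.sin(np.radians(a))]))
plan([(*A(72.5),.08,72.5,3),(*A(72.5),.0275,72.5,5)])
E
```

```text
t 17.62 [ 0.5718 -0.085   0.1353] [ 1.7992e+02 -4.0000e-02  7.2170e+01] F [0.4 0.2 0.2] op 0.0281 ff 0.0 q6 0.14
T0 [[-0.4,-0.7,18.4],[-0.3,-0.7,18.5],[-0.4,-0.7,18.4],[-0.0,0.0,10.5],[-0.0,0.0,10.5],[-0.0,0.0,10.5],[-0.0,0.0,10.5],[-0.0,0.0,10.5]] 
 R [[0.0,-0.0,-0.1],[0.1,-0.0,-0.1],[-0.0,-0.0,-0.1],[-0.0,-0.0,-0.0],[-0.0,-0.0,-0.0],[-0.0,-0.0,-0.0],[-0.0,-0.0,-0.0],[-0.0,-0.0,-0.0]]
```

View pics/w5.png

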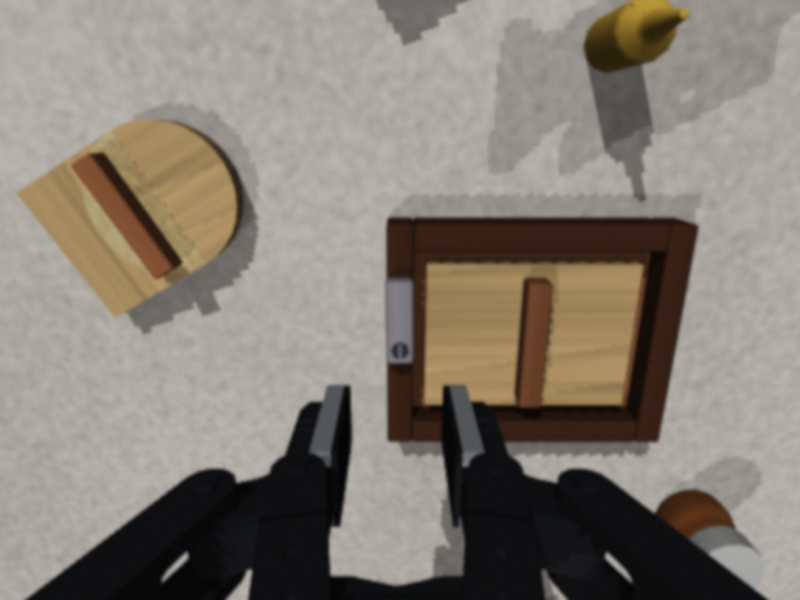

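Emit:
{"fn": "step_arm", "kwargs": {"translation": [[-0.4,-0.7,25],[-0.3,-0.7,25],[-0.4,-0.7,20],[0,0,15],[0,0,10],[0,0,8],[0,0,5],[0,0,0],[0,0,0]], "rotation": [[0,0,-0.1],[0,0,-0.1],[0,0,-0.1],[0,0,0],[0,0,0],[0,0,0],[0,0,0],[0,0,0],[0,0,0]], "jaw": [28,28,28,28,28,28,28,28,28]}}

```text
t: 18.37
tool_pos: [0.5692, -0.0854, 0.027]
orientation: [3.141, -0.001, 1.264]
force: [0.0, 0.6, 0.4]
opening: 0.028
finger_force: 0.0
```

Emit:
{"fn": "step_arm", "kwargs": {"translation": [[0,0,0],[0,0,0],[0,0,0],[0,0,0],[0,0,0],[0,0,0]], "rotation": [[0,0,0],[0,0,0],[0,0,0],[0,0,0],[0,0,0],[0,0,0]], "jaw": [20,10,10,10,10,10], "squeeze": 20}}

```text
t: 18.87
tool_pos: [0.5709, -0.0857, 0.0278]
orientation: [3.137, -0.001, 1.265]
force: [4.6, -2.1, -3.1]
opening: 0.0135
finger_force: 19.4
```

Emit:
{"fn": "step_arm", "kwargs": {"translation": [[-0.1,2.1,0],[-0.1,2.1,0],[-0.1,2.1,0],[-0.1,2.1,0],[-0.1,2.1,0],[-0.1,2.1,0],[-0.1,2.1,0],[-0.1,2.1,0],[-0.1,2.1,0]], "rotation": [[0,0,5],[0,0,5],[0,0,5],[0,0,5],[0,0,5],[0,0,5],[0,0,5],[0,0,5],[0,0,5]], "jaw": [10,10,10,10,10,10,10,10,10]}}

```text
t: 19.62
tool_pos: [0.5845, -0.0971, 0.0278]
orientation: [3.14, -0.004, 0.475]
force: [3.3, 1.9, -0.6]
opening: 0.0131
finger_force: 19.7
```

Emit:
{"fn": "step_arm", "kwargs": {"translation": [[-0.1,2.1,0],[-0.1,2.1,0],[-0.1,2.1,0],[-0.1,2.1,0],[-0.1,2.1,0],[-0.1,2.1,0],[-0.1,2.1,0],[-0.1,2.1,0],[-0.1,2.1,0],[0,0,0]], "rotation": [[0,0,5],[0,0,5],[0,0,5],[0,0,5],[0,0,5],[0,0,5],[0,0,5],[0,0,5],[0,0,5],[0,0,0]], "jaw": [10,10,10,10,10,10,10,10,10,10]}}

```text
t: 20.45
tool_pos: [0.5859, -0.1142, 0.0278]
orientation: [-3.138, -0.003, -0.312]
force: [4.9, 8.9, -0.6]
opening: 0.0133
finger_force: 20.0
```

Emit:
{"fn": "step_arm", "kwargs": {"translation": [[0,0,0],[0,0,0]], "rotation": [[0,0,0],[0,0,0]], "jaw": [10,10]}}

```text
t: 20.62
tool_pos: [0.5859, -0.1141, 0.0278]
orientation: [-3.139, -0.003, -0.308]
force: [4.9, 9.0, -0.4]
opening: 0.0132
finger_force: 20.0
```

Emit:
{"fn": "step_arm", "kwargs": {"translation": [[0,0,0],[0,0,0],[0,0,0],[0,0,-5],[0,0,-20],[0,0,-38],[-5,0,-38],[-10,0,-38],[-15,0,-24],[0,0,0]], "rotation": [[0,0,0],[0,0,0],[0,0,0],[0,0,0],[0,0,0],[0,0,0],[0,0,0],[0,0,0],[0,0,0],[0,0,0]], "jaw": [18,24,28,28,28,28,28,28,28,28]}}

```text
t: 21.45
tool_pos: [0.5564, -0.1068, 0.1954]
orientation: [-3.14, -0.007, -0.307]
force: [1.0, 0.2, 0.7]
opening: 0.0278
finger_force: 0.0
```

Emit:
{"fn": "step_arm", "kwargs": {"translation": [[0,0,0],[0,0,0]], "rotation": [[0,0,0],[0,0,0]], "jaw": [34,34]}}

```text
t: 21.62
tool_pos: [0.5553, -0.1067, 0.1894]
orientation: [-3.141, 0.0, -0.307]
force: [-0.0, 0.7, 0.3]
opening: 0.0342
finger_force: 0.0
```

```bash
python3 - <<'E'
from h import *
w=cam('wrist','w6'); st()
crop(w,0,0,512,384,1.5625,'w6')
P=mk(ld('w5'),0,0,1.5625)
a,b=P(84,158,.029),P(168,271,.029); print('archbat',(a+b)/2,yaw(a,b)+90,np.linalg.norm(a-b))
E
```

```text
t 21.67 [ 0.5551 -0.1066  0.1887] [-1.7997e+02  9.0000e-02 -1.7570e+01] F [ 0.8  0.2 -0.4] op 0.0342 ff 0.0 q6 1.67
archbat [ 0.45954885 -0.00468911] 12.23022363855739 0.06235933663023221
```

View pics/w6.png

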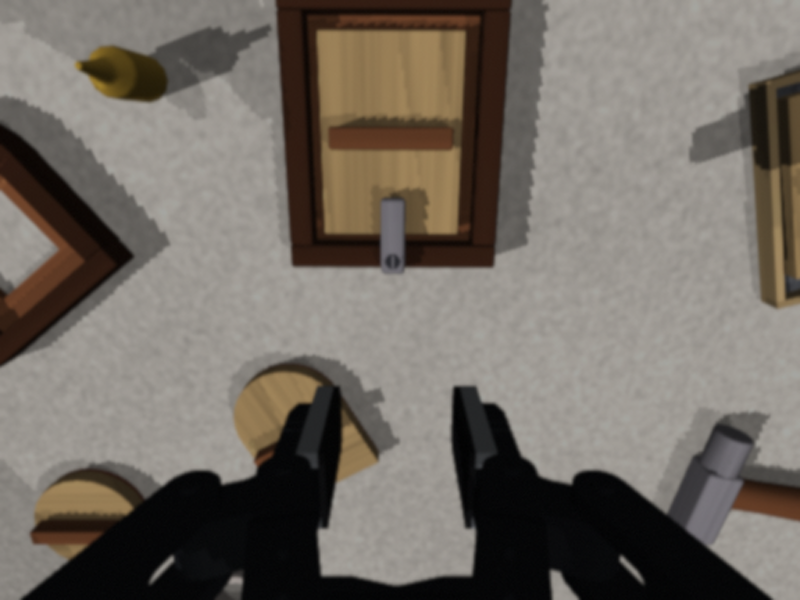

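```bash
python3 - <<'E'
from h import *
plan([(.4596,-.0048,.11,102.3,20),(.4596,-.0048,.0185,102.3,1)])
E
```

```text
T0 [[-6.1,-3.4,3.9],[-5.7,-4.0,4.0],[-5.2,-4.6,3.9],[-4.7,-5.2,4.0],[-4.2,-5.5,3.9],[-3.6,-6.0,4.0],[-2.9,-6.4,3.9],[-2.2,-6.6,4.0],[-1.6,-6.8,3.9],[-0.8,-6.9,4.0]] 
 R [[-0.0,0.0,-6.0],[-0.0,0.0,-6.0],[-0.0,0.0,-6.0],[-0.0,0.0,-6.0],[-0.0,0.0,-6.0],[-0.0,-0.0,-6.0],[-0.0,-0.0,-6.0],[-0.0,-0.0,-5.9],[-0.0,-0.0,-6.0],[-0.1,-0.0,-6.0]]
T10 [[-0.1,-7.0,3.9],[0.6,-6.9,3.9],[1.4,-6.9,4.0],[2.0,-6.7,3.9],[2.8,-6.4,3.9],[3.4,-6.1,4.0],[4.0,-5.7,3.9],[4.6,-5.2,3.9],[5.1,-4.8,4.0],[5.6,-4.2,3.9]] 
 R [[0.0,-0.0,-6.0],[0.0,-0.0,-6.0],[0.0,0.0,-6.0],[0.0,0.0,-6.0],[0.0,0.0,-6.0],[0.0,0.0,-6.0],[0.0,0.0,-6.0],[-0.0,0.0,-6.0],[-0.0,0.0,-6.0],[-0.0,0.0,-6.0]]
T20 [[0.0,0.1,91.5]] 
 R [[-0.0,0.0,0.0]]
```

Emit:
{"fn": "step_arm", "kwargs": {"translation": [[-6,-3.5,4],[-5.7,-4,4],[-5.2,-4.6,4],[-4.7,-5.1,4],[-4.2,-5.5,4],[-3.6,-6,4],[-2.9,-6.4,4],[-2.2,-6.6,4],[-1.6,-6.8,4],[-0.8,-6.9,4]], "rotation": [[0,0,-6],[0,0,-6],[0,0,-6],[0,0,-6],[0,0,-6],[0,0,-6],[0,0,-6],[0,0,-6],[0,0,-6],[0,0,-6]], "jaw": [34,34,34,34,34,34,34,34,34,34]}}

```text
t: 22.5
tool_pos: [0.5071, -0.0555, 0.1477]
orientation: [-3.139, 0.002, 0.746]
force: [-0.5, -0.6, -0.3]
opening: 0.0342
finger_force: 0.0
```

Emit:
{"fn": "step_arm", "kwargs": {"translation": [[-0.1,-7,4],[0.6,-6.9,4],[1.4,-6.9,4],[2,-6.7,4],[2.8,-6.4,4],[3.4,-6.1,4],[4,-5.7,4],[4.6,-5.2,4],[5.1,-4.8,4],[5.6,-4.2,4]], "rotation": [[0,0,-6],[0,0,-6],[0,0,-6],[0,0,-6],[0,0,-6],[0,0,-6],[0,0,-6],[0,0,-6],[0,0,-6],[0,0,-6]], "jaw": [34,34,34,34,34,34,34,34,34,34]}}

```text
t: 23.33
tool_pos: [0.4592, -0.0047, 0.108]
orientation: [-3.139, -0.001, 1.793]
force: [0.2, -0.4, -0.7]
opening: 0.0342
finger_force: 0.0
```

Emit:
{"fn": "step_arm", "kwargs": {"translation": [[0,0,0],[0,0,0],[0,0,0]], "rotation": [[0,0,0],[0,0,0],[0,0,0]], "jaw": [34,34,34]}}

```text
t: 23.58
tool_pos: [0.4603, -0.0051, 0.1092]
orientation: [-3.141, -0.001, 1.785]
force: [0.1, 0.1, 0.4]
opening: 0.0341
finger_force: 0.0
```

```bash
python3 - <<'E'
from h import *
st(); plan([(.4596,-.0048,.0185,102.3,1)])
E
```

```text
t 23.58 [ 0.4603 -0.0051  0.1092] [-1.7997e+02 -4.0000e-02  1.0227e+02] F [0.1 0.1 0.4] op 0.0341 ff 0.0 q6 -0.25
T0 [[0.3,-0.6,90.7]] 
 R [[-0.0,-0.0,-0.0]]
```

Emit:
{"fn": "step_arm", "kwargs": {"translation": [[0.3,-0.6,30],[0,0,25],[0,0,15],[0,0,10],[0,0,6],[0,0,4],[0,0,0]], "rotation": [[0,0,0],[0,0,0],[0,0,0],[0,0,0],[0,0,0],[0,0,0],[0,0,0]], "jaw": [34,34,34,34,34,34,34]}}

```text
t: 24.17
tool_pos: [0.4597, -0.0048, 0.0195]
orientation: [3.141, -0.001, 1.787]
force: [-0.3, -0.3, 0.5]
opening: 0.0338
finger_force: 0.0
```

Emit:
{"fn": "step_arm", "kwargs": {"translation": [[0,0,0],[0,0,0],[0,0,0],[0,0,0],[0,0,0],[0,0,0]], "rotation": [[0,0,0],[0,0,0],[0,0,0],[0,0,0],[0,0,0],[0,0,0]], "jaw": [22,8,8,8,8,8], "squeeze": 35}}

```text
t: 24.67
tool_pos: [0.4602, -0.0047, 0.0205]
orientation: [3.14, -0.0, 1.788]
force: [-0.2, -0.2, 6.8]
opening: 0.0106
finger_force: 36.8
```

```bash
python3 - <<'E'
from h import *
st(); s=readout.sense(); x,y,z=s['tool_pos']; a=np.degrees(s['orientation'][2])
plan([(x,y,.13,a,1),(.625,.08,.13,111,12)])
E
```

```text
t 24.67 [ 0.4602 -0.0047  0.0205] [ 1.7989e+02 -1.0000e-02  1.0244e+02] F [-0.2 -0.2  6.8] op 0.0106 ff 36.8 q6 -0.25
T0 [[0.0,0.2,-109.5],[3.9,14.9,0.0],[3.8,15.0,0.0],[3.6,15.0,0.0],[3.3,15.1,0.0],[3.2,15.1,0.0],[3.0,15.2,0.0],[2.8,15.2,0.1],[2.6,15.2,-0.0],[2.4,15.2,-0.0]] 
 R [[0.1,-0.0,-0.0],[0.0,-0.0,-0.7],[0.0,-0.0,-0.7],[0.0,-0.0,-0.7],[0.0,-0.0,-0.8],[0.0,-0.0,-0.7],[0.0,-0.0,-0.7],[0.0,-0.0,-0.7],[0.0,-0.0,-0.7],[0.0,-0.0,-0.7]]
T10 [[2.3,15.3,-0.0],[2.1,15.3,-0.0],[1.8,15.3,-0.0]] 
 R [[0.0,-0.0,-0.7],[0.0,-0.0,-0.7],[0.0,-0.0,-0.8]]
```

```bash
python3 - <<'E'
from h import *
plan([(.678,.065,.16,111.5,12)],(.4602,-.0047,.13,102.4))
E
```

```text
T0 [[1.8,19.0,-2.5],[1.5,19.0,-2.5],[1.3,19.0,-2.5],[1.0,19.0,-2.5],[0.8,19.1,-2.5],[0.5,19.0,-2.5],[0.2,19.1,-2.5],[0.0,19.0,-2.5],[-0.2,19.1,-2.5],[-0.5,19.0,-2.5]] 
 R [[0.0,0.0,-0.8],[-0.0,0.0,-0.7],[-0.0,0.0,-0.8],[-0.0,0.0,-0.7],[-0.0,0.0,-0.8],[-0.0,0.0,-0.8],[-0.0,0.0,-0.7],[-0.0,0.0,-0.8],[-0.0,0.0,-0.7],[-0.0,0.0,-0.8]]
T10 [[-0.7,19.1,-2.5],[-1.0,19.0,-2.5]] 
 R [[-0.0,0.0,-0.7],[-0.0,0.0,-0.8]]
```

Emit:
{"fn": "step_arm", "kwargs": {"translation": [[0,0,-3],[0,0,-5],[0,0,-12],[0,0,-25],[0,0,-32],[0,0,-32],[1.8,19,-2.5],[1.5,19,-2.5],[1.3,19,-2.5],[1,19,-2.5]], "rotation": [[0,0,0],[0,0,0],[0,0,0],[0,0,0],[0,0,0],[0,0,0],[0,0,-0.8],[0,0,-0.7],[0,0,-0.8],[0,0,-0.7]], "jaw": [8,8,8,8,8,8,8,8,8,8]}}

```text
t: 25.5
tool_pos: [0.5327, 0.0188, 0.1397]
orientation: [3.141, -0.0, 1.841]
force: [0.4, -0.6, -1.2]
opening: 0.0103
finger_force: 35.9
```

Emit:
{"fn": "step_arm", "kwargs": {"translation": [[0.8,19,-2.5],[0.5,19,-2.5],[0.2,19,-2.5],[0,19,-2.5],[-0.2,19,-2.5],[-0.5,19,-2.5],[-0.7,19,-2.5],[-1,19,-2.5],[0,0,0],[0,0,0]], "rotation": [[0,0,-0.8],[0,0,-0.8],[0,0,-0.7],[0,0,-0.8],[0,0,-0.7],[0,0,-0.8],[0,0,-0.7],[0,0,-0.8],[0,0,0],[0,0,0]], "jaw": [8,8,8,8,8,8,8,8,8,8]}}

```text
t: 26.33
tool_pos: [0.6769, 0.0653, 0.1588]
orientation: [3.141, -0.001, 1.947]
force: [-0.3, -0.0, 0.3]
opening: 0.0108
finger_force: 35.9
```

```bash
python3 - <<'E'
from h import *
w=cam('wrist','w7'); st()
crop(w,0,0,512,384,1.5625,'w7')
E
```

```text
t 26.38 [0.6759 0.065  0.1585] [-1.7994e+02 -5.0000e-02  1.1154e+02] F [-0.4 -0.1 -0.6] op 0.0108 ff 35.9 q6 -0.30
```

View pics/w7.png

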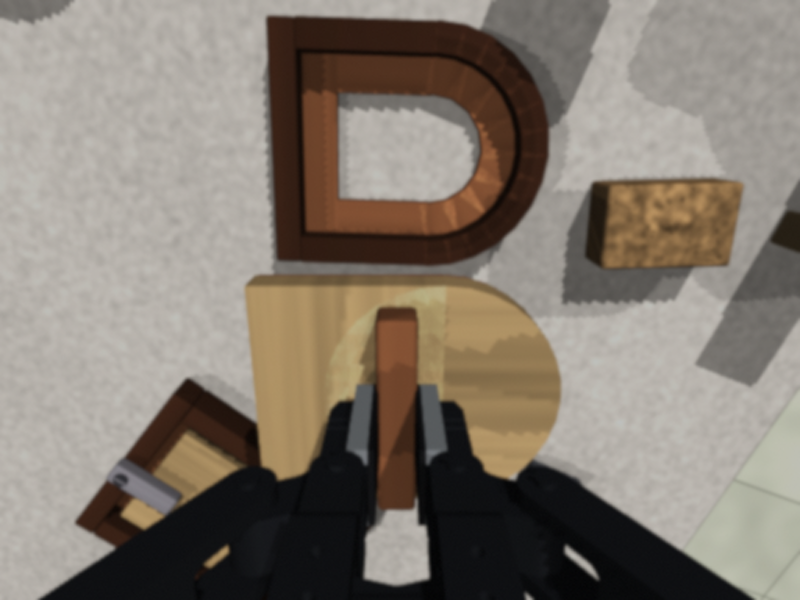

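```bash
python3 - <<'E'
from h import *
P=mk(ld('w7'),0,0,1.5625)
a,b,c=P(267,17,.024),P(278,261,.024),P(548,143,.024)
y=yaw(b,a)-90; t=np.radians(y); u=np.array([np.cos(t),np.sin(t)]); m=(a+b)/2
print(y,np.linalg.norm(a-b),'len(142)',(c-m)@u,'origin foot',m+.067*u,'crown',c-.075*u)
d,e=P(290,16,.024),P(437,21,.024); f,g=P(277,261,.024),P(435,265,.024); print('sides',yaw(d,e),yaw(f,g))
# held icon: top of back at z=0.1585-.0055
z=.153; a,b=P(246,285,z),P(446,287,z); print('icon side',yaw(a,b)); 
a,b=P(396,309,z+.014),P(396,508,z+.014); print('bat',(a+b)/2,yaw(b,a)-90,np.linalg.norm(a-b)); k=P(560,385,z); print((k-(a+b)/2))
E
```

```text
19.885734002998376 0.11912660392649313 len(142) 0.14051690611230802 origin foot [0.65216656 0.13283871] crown [0.648586   0.13837741]
sides 19.808219487077427 20.07917497378659
icon side 20.975900132167435
bat [0.67409504 0.06724998] 21.54525877318575 0.06665749320900925
[0.04768429 0.02182196]
```

```bash
python3 - <<'E'
from h import *
plan([(.6525,.132,.11,110.2,6),(.6525,.132,.033,110.2,1)])
E
```

```text
T0 [[11.8,0.5,8.1],[11.8,0.4,8.1],[11.9,0.4,8.1],[11.8,0.3,8.1],[11.8,0.3,8.1],[11.8,0.3,8.1],[0.1,-0.1,77.0]] 
 R [[-0.0,-0.0,0.2],[-0.0,-0.0,0.2],[-0.0,-0.0,0.3],[-0.0,-0.0,0.2],[-0.0,-0.0,0.2],[-0.1,-0.1,0.2],[0.0,0.0,0.0]]
```

Emit:
{"fn": "step_arm", "kwargs": {"translation": [[12,0.5,8],[12,0.4,8],[12,0.4,8],[12,0.3,8],[11.5,0.3,8],[11.5,0.3,8],[0,0,25],[0,0,20],[0,0,14],[0,0,8]], "rotation": [[0,0,0.2],[0,0,0.2],[0,0,0.3],[0,0,0.2],[0,0,0.2],[0,0,0.2],[0,0,0],[0,0,0],[0,0,0],[0,0,0]], "jaw": [8,8,8,8,8,8,8,8,8,8]}}

```text
t: 27.22
tool_pos: [0.652, 0.1327, 0.0414]
orientation: [-3.139, -0.001, 1.925]
force: [-0.4, -0.1, -1.7]
opening: 0.0106
finger_force: 35.8
```

Emit:
{"fn": "step_arm", "kwargs": {"translation": [[0,0,6],[0,0,4],[0,0,2],[0,0,1],[0,0,0],[0,0,0]], "rotation": [[0,0,0],[0,0,0],[0,0,0],[0,0,0],[0,0,0],[0,0,0]], "jaw": [8,8,8,8,8,8]}}

```text
t: 27.72
tool_pos: [0.654, 0.1322, 0.0316]
orientation: [3.14, -0.0, 1.924]
force: [-0.8, 0.3, -0.7]
opening: 0.0105
finger_force: 35.8
```

Emit:
{"fn": "step_arm", "kwargs": {"translation": [[0,0,1],[0,0,0.8],[0,0,0.7],[0,0,0.6],[0,0,0]], "rotation": [[0,0,0],[0,0,0],[0,0,0],[0,0,0],[0,0,0]], "jaw": [8,8,8,8,8]}}

```text
t: 28.13
tool_pos: [0.6534, 0.1322, 0.0277]
orientation: [3.141, -0.001, 1.924]
force: [0.5, -0.3, -1.0]
opening: 0.0107
finger_force: 35.8
```

Emit:
{"fn": "step_arm", "kwargs": {"translation": [[0,0,0.6],[0,0,0.5],[0,0,0]], "rotation": [[0,0,0],[0,0,0],[0,0,0]], "jaw": [8,8,8]}}

```text
t: 28.38
tool_pos: [0.6534, 0.1322, 0.0276]
orientation: [3.141, -0.001, 1.924]
force: [-3.3, -0.1, 7.0]
opening: 0.0109
finger_force: 36.8
```

Emit:
{"fn": "step_arm", "kwargs": {"translation": [[0,0,-0.6],[0,0,0],[0,0,0],[0,0,0],[0,0,-3],[0,0,-10],[0,0,-30],[0,0,-35],[0,0,-25],[0,0,0]], "rotation": [[0,0,0],[0,0,0],[0,0,0],[0,0,0],[0,0,0],[0,0,0],[0,0,0],[0,0,0],[0,0,0],[0,0,0]], "jaw": [8,14,22,30,34,34,34,34,34,34]}}

```text
t: 29.22
tool_pos: [0.6573, 0.1329, 0.1373]
orientation: [3.131, 0.001, 1.924]
force: [1.4, -0.0, 0.2]
opening: 0.0339
finger_force: 0.0
```

```bash
python3 - <<'E'
from h import *
st(); plan([(.424,.115,.13,78.5,10)],(.6534,.1322,.1316,110.2))
E
```

```text
t 29.22 [0.6573 0.1329 0.1373] [1.7939e+02 7.0000e-02 1.1024e+02] F [ 1.4 -0.   0.2] op 0.0339 ff 0.0 q6 -0.17
T0 [[6.3,-22.1,0.2],[5.1,-22.5,0.1],[3.8,-22.6,0.2],[2.6,-22.9,0.1],[1.3,-23.0,0.2],[0.0,-23.0,0.2],[-1.2,-22.9,0.1],[-2.5,-22.9,0.2],[-3.8,-22.7,0.1],[-5.1,-22.4,0.2]] 
 R [[0.0,-0.0,3.2],[-0.0,-0.0,3.1],[-0.0,-0.0,3.2],[-0.0,-0.0,3.2],[-0.0,-0.0,3.1],[-0.0,-0.0,3.2],[-0.0,-0.0,3.2],[-0.0,-0.0,3.2],[-0.0,-0.0,3.1],[-0.0,-0.0,3.2]]
```

Emit:
{"fn": "step_arm", "kwargs": {"translation": [[6.3,-22,0],[5,-22.5,0],[3.8,-22.6,0],[2.6,-22.9,0],[1.3,-23,0],[0,-23,0],[-1.2,-23,0],[-2.5,-23,0],[-3.8,-22.7,0],[-5,-22.4,0]], "rotation": [[0,0,3.2],[0,0,3.1],[0,0,3.2],[0,0,3.2],[0,0,3.1],[0,0,3.2],[0,0,3.2],[0,0,3.2],[0,0,3.1],[0,0,3.2]], "jaw": [34,34,34,34,34,34,34,34,34,34]}}

```text
t: 30.05
tool_pos: [0.4229, 0.1146, 0.1305]
orientation: [3.141, -0.001, 1.368]
force: [0.4, -0.3, -0.3]
opening: 0.0341
finger_force: 0.0
```

Emit:
{"fn": "step_arm", "kwargs": {"translation": [[0,0,0],[0,0,0],[0,0,0]], "rotation": [[0,0,0],[0,0,0],[0,0,0]], "jaw": [34,34,34]}}

```text
t: 30.3
tool_pos: [0.4252, 0.115, 0.1308]
orientation: [3.14, -0.002, 1.372]
force: [0.5, 0.2, 0.3]
opening: 0.0339
finger_force: 0.0
```

```bash
python3 - <<'E'
from h import *
w=cam('wrist','w8'); st()
crop(w,0,0,512,384,1.5625,'w8')
E
```

```text
t 30.35 [0.4255 0.115  0.1307] [ 1.799e+02 -8.000e-02  7.858e+01] F [ 0.4  0.4 -0.4] op 0.0343 ff 0.0 q6 0.44
```

View pics/w8.png

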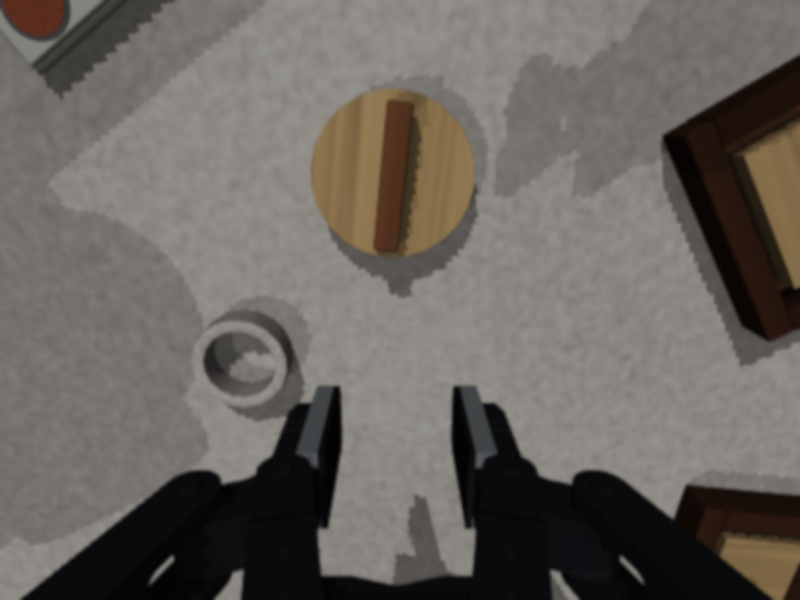

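```bash
python3 - <<'E'
from h import *
P=mk(ld('w8'),0,0,1.5625)
a,b=P(400,102,.029),P(387,251,.029); c=(a+b)/2; y=yaw(b,a); print(c,y,np.linalg.norm(a-b),'disc',P(393,172,.015),np.linalg.norm(P(311,172,.015)-P(475,172,.015)))
plan([(*c,.13,y,5),(*c,.0185,y,1)])
E
```

```text
[0.43409807 0.17426951] 73.3792694486855 0.06706830077733353 disc [0.43441884 0.17668209] 0.07938651583921431
T0 [[12.0,-0.7,0.2],[11.9,-0.8,0.1],[11.9,-1.1,0.2],[11.9,-1.3,0.1],[11.9,-1.6,0.1],[0.0,0.0,111.5]] 
 R [[0.0,-0.0,1.0],[0.0,-0.0,1.1],[0.1,-0.1,1.0],[-0.0,0.0,1.1],[-0.0,0.0,1.0],[-0.0,0.0,0.0]]
```

Emit:
{"fn": "step_arm", "kwargs": {"translation": [[12.2,-0.7,0],[12.1,-0.8,0],[12.1,-1.1,0],[12,-1.3,0],[12,-1.6,0],[0,0,35],[0,0,30],[0,0,20],[0,0,12],[0,0,8]], "rotation": [[0,0,1],[0,0,1.1],[0.1,0,1],[0,0,1.1],[0,0,1],[0,0,0],[0,0,0],[0,0,0],[0,0,0],[0,0,0]], "jaw": [34,34,34,34,34,34,34,34,34,34]}}

```text
t: 31.18
tool_pos: [0.433, 0.1749, 0.0235]
orientation: [-3.139, 0.0, 1.28]
force: [-0.3, 0.2, -0.1]
opening: 0.0342
finger_force: 0.0
```

Emit:
{"fn": "step_arm", "kwargs": {"translation": [[0,0,4],[0,0,2],[0,0,0],[0,0,0],[0,0,0],[0,0,0],[0,0,0],[0,0,0]], "rotation": [[0,0,0],[0,0,0],[0,0,0],[0,0,0],[0,0,0],[0,0,0],[0,0,0],[0,0,0]], "jaw": [34,34,34,22,8,8,8,8]}}

```text
t: 31.85
tool_pos: [0.4334, 0.1752, 0.0201]
orientation: [-3.141, -0.002, 1.28]
force: [-0.5, -0.7, 7.1]
opening: 0.0111
finger_force: 36.5
```

```bash
python3 - <<'E'
from h import *
st(); s=readout.sense(); x,y,z=s['tool_pos']; a=np.degrees(s['orientation'][2])
plan([(x,y,.145,a,1),(.512,.306,.145,95,8)])
E
```

```text
t 31.85 [0.4334 0.1752 0.0201] [-1.7999e+02 -1.0000e-01  7.3350e+01] F [-0.5 -0.7  7.1] op 0.0111 ff 36.5 q6 0.65
T0 [[0.2,-0.0,-124.9],[18.5,4.7,0.0],[18.2,5.6,0.0],[18.0,6.5,0.0],[17.6,7.2,0.0],[17.3,8.1,0.0],[16.9,8.9,0.0],[16.4,9.7,0.0],[16.0,10.5,0.0]] 
 R [[-0.0,-0.1,0.0],[-0.0,-0.0,-2.7],[-0.0,-0.0,-2.7],[-0.0,-0.0,-2.7],[-0.0,-0.0,-2.7],[-0.0,-0.0,-2.7],[-0.0,-0.0,-2.7],[-0.0,-0.0,-2.7],[-0.0,-0.0,-2.8]]
```

Emit:
{"fn": "step_arm", "kwargs": {"translation": [[0,0,-3],[0,0,-5],[0,0,-12],[0,0,-30],[0,0,-38],[0,0,-37],[18.5,4.7,0],[18.2,5.6,0],[18,6.5,0],[17.6,7.2,0]], "rotation": [[0,0,0],[0,0,0],[0,0,0],[0,0,0],[0,0,0],[0,0,0],[0,0,-2.7],[0,0,-2.7],[0,0,-2.7],[0,0,-2.7]], "jaw": [8,8,8,8,8,8,8,8,8,8]}}

```text
t: 32.68
tool_pos: [0.4724, 0.2408, 0.1452]
orientation: [-3.141, -0.001, 1.471]
force: [-0.4, -0.1, -0.5]
opening: 0.0107
finger_force: 35.6
```

Emit:
{"fn": "step_arm", "kwargs": {"translation": [[17.3,8,0],[17,9,0],[16.4,9.7,0],[16,10.5,0],[0,0,0],[0,0,0],[0,0,0]], "rotation": [[0,0,-2.7],[0,0,-2.7],[0,0,-2.7],[0,0,-2.7],[0,0,0],[0,0,0],[0,0,0]], "jaw": [8,8,8,8,8,8,8]}}

```text
t: 33.27
tool_pos: [0.5106, 0.3051, 0.1441]
orientation: [-3.139, -0.001, 1.656]
force: [-0.1, 0.2, -0.6]
opening: 0.0109
finger_force: 35.6
```

```bash
python3 - <<'E'
from h import *
w=cam('wrist','w9'); st()
crop(w,0,0,512,384,1.5625,'w9')
E
```

```text
t 33.32 [0.5106 0.3049 0.1442] [-1.7985e+02 -3.0000e-02  9.4900e+01] F [-0.3  0.4 -2.4] op 0.0106 ff 35.6 q6 0.43
```

View pics/w9.png

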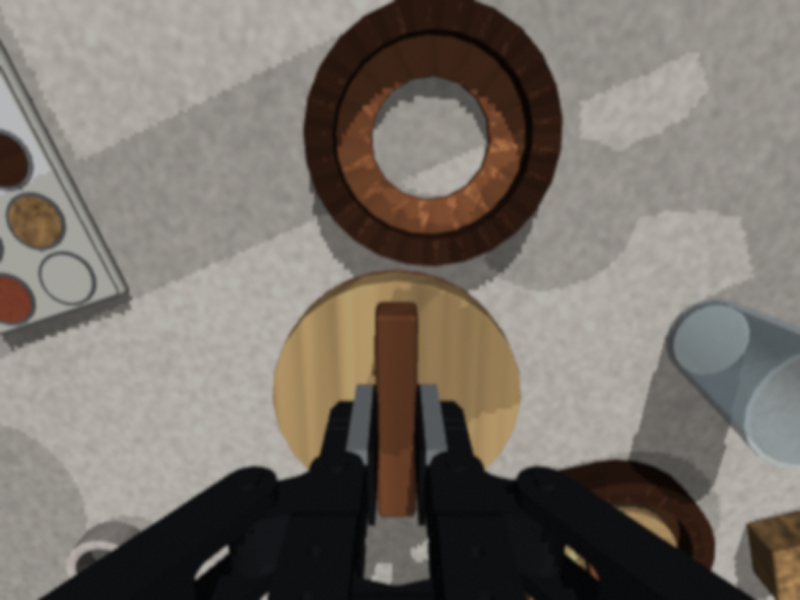

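```bash
python3 - <<'E'
from h import *
P=mk(ld('w9'),0,0,1.5625)
l,r,b=P(304,130,.024),P(562,130,.024),P(433,265,.024)
m=(l+r)/2; d=b-m; print(np.linalg.norm(l-r),m, 'from bottom',b+.062*np.array([-np.sin(np.radians(4.9)),np.cos(np.radians(4.9))]))
print('inner',P(432.5,134,.024),np.linalg.norm(P(335,134,.024)-P(530,134,.024)))
z=.144-.0051; a,c=P(396,304,z+.014),P(396,516,z+.014); print('bat',(a+c)/2,np.linalg.norm(a-c)); print('disc',(P(273,388,z)+P(521,388,z))/2,P(397,278,z))
E
```

```text
0.12376074732437536 [0.51876153 0.3880571 ] from bottom [0.52073191 0.38354246]
inner [0.51877615 0.38622833] 0.09376046546903427
bat [0.50852941 0.30679387] 0.07092209796873797
disc [0.50853508 0.30925987] [0.50544611 0.34554311]
```

```bash
python3 - <<'E'
from h import *
plan([(.5205,.3825,.11,95,5)])
E
```

```text
T0 [[15.3,3.3,6.8],[15.3,3.3,6.9],[15.3,3.4,6.8],[15.3,3.3,6.8],[15.3,3.3,6.9]] 
 R [[-0.0,-0.0,-0.0],[-0.1,-0.0,-0.0],[0.0,-0.0,-0.1],[-0.0,-0.0,0.0],[-0.0,-0.0,-0.0]]
```

Emit:
{"fn": "step_arm", "kwargs": {"translation": [[15.3,3.3,7],[15.3,3.3,7],[15.3,3.3,7],[15.3,3.3,7],[15.3,3.3,6],[0,0,25],[0,0,22],[0,0,15],[0,0,8],[0,0,5]], "rotation": [[0,0,0],[-0.1,0,0],[0,0,0],[0,0,0],[0,0,0],[0,0,0],[0,0,0],[0,0,0],[0,0,0],[0,0,0]], "jaw": [8,8,8,8,8,8,8,8,8,8]}}

```text
t: 34.15
tool_pos: [0.5206, 0.3836, 0.0336]
orientation: [-3.14, -0.0, 1.657]
force: [-0.6, -0.8, -0.2]
opening: 0.0108
finger_force: 35.6
```

Emit:
{"fn": "step_arm", "kwargs": {"translation": [[0,0,3],[0,0,1.5],[0,0,0],[0,0,0],[0,0,0]], "rotation": [[0,0,0],[0,0,0],[0,0,0],[0,0,0],[0,0,0]], "jaw": [8,8,8,8,8]}}

```text
t: 34.57
tool_pos: [0.5218, 0.3838, 0.0318]
orientation: [3.14, -0.002, 1.657]
force: [-0.1, 0.3, -1.0]
opening: 0.0108
finger_force: 35.6
```

Emit:
{"fn": "step_arm", "kwargs": {"translation": [[0,-0.8,1],[0,0,1],[0,0,0.8],[0,0,0.7],[0,0,0]], "rotation": [[0,0,0],[0,0,0],[0,0,0],[0,0,0],[0,0,0]], "jaw": [8,8,8,8,8]}}

```text
t: 34.98
tool_pos: [0.5204, 0.3834, 0.0273]
orientation: [3.141, -0.001, 1.657]
force: [0.2, 0.4, -0.6]
opening: 0.011
finger_force: 35.6
```

Emit:
{"fn": "step_arm", "kwargs": {"translation": [[0,0,0.7],[0,0,0.6],[0,0,0]], "rotation": [[0,0,0],[0,0,0],[0,0,0]], "jaw": [8,8,8]}}

```text
t: 35.23
tool_pos: [0.5205, 0.3835, 0.0272]
orientation: [3.141, -0.001, 1.657]
force: [-2.6, -2.1, 10.3]
opening: 0.0109
finger_force: 36.8
```

Contact at the expected height; release and retreat.

Emit:
{"fn": "step_arm", "kwargs": {"translation": [[0,0,-0.8],[0,0,0],[0,0,0],[0,0,0],[0,0,-3],[0,0,-10],[0,0,-30],[0,0,-35],[-20,0,-35],[-25,0,-20]], "rotation": [[0,0,0],[0,0,0],[0,0,0],[0,0,0],[0,0,0],[0,0,0],[0,0,0],[0,0,0],[0,0,0],[0,0,0]], "jaw": [8,14,22,30,34,34,34,34,34,34]}}

```text
t: 36.07
tool_pos: [0.5258, 0.3403, 0.1645]
orientation: [3.136, -0.004, 1.659]
force: [1.1, 1.2, -0.0]
opening: 0.034
finger_force: 0.0
```

Emit:
{"fn": "step_arm", "kwargs": {"translation": [[-35,-15,-5],[-35,-15,-5],[-35,-15,0],[-30,-15,0],[0,-15,0],[0,0,0],[0,0,0],[0,0,0]], "rotation": [[0,0,0],[0,0,0],[0,0,0],[0,0,0],[0,0,0],[0,0,0],[0,0,0],[0,0,0]], "jaw": [34,34,34,34,34,34,34,34]}}

```text
t: 36.73
tool_pos: [0.4624, 0.1982, 0.1704]
orientation: [3.139, -0.002, 1.658]
force: [-0.2, 0.4, 0.7]
opening: 0.0339
finger_force: 0.0
```

```bash
python3 - <<'E'
from h import *
st(); cam('wrist','w10'); c=cam('scene','s1'); w=ld('w10')
a=cv2.resize(c['img'][140:270,150:410],(800,400),interpolation=cv2.INTER_CUBIC)
b=cv2.resize(w['img'][:192],(533,200)); b=cv2.copyMakeBorder(b,0,0,0,267,0)
cv2.imwrite('pics/fin.png',np.vstack([a,b]))
E
```

```text
t 36.73 [0.4624 0.1982 0.1704] [ 1.7986e+02 -1.1000e-01  9.4970e+01] F [-0.2  0.4  0.7] op 0.0339 ff 0.0 q6 0.29
```

View pics/fin.png

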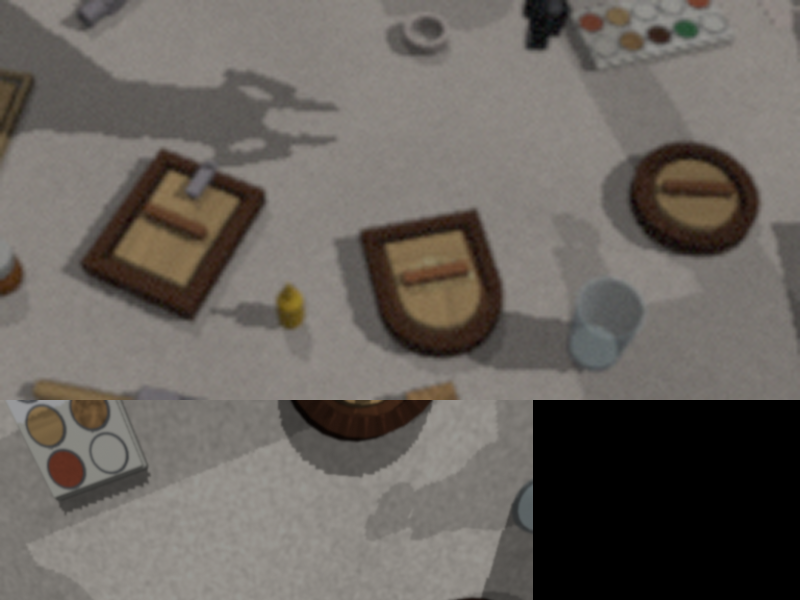

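All three icons lie within their frames with the tab straight in, and the glass still stands.

```bash
python3 -c "
from plant import close_job
print(close_job())"
```

```text
the job is handed in; nothing more can be done
None
```

The job is handed in at about 37 s of the 120 s: last term's icon is in the tray, the rectangular, arched and round icons lie in their frames, the tab is turned straight back in, and the glass was not touched; the hand-in call returned no verdict.

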